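# Restock a dry-goods bin with its lid propped on the stay

### The arm

A 6-joint arm with a two-finger parallel gripper is mounted at the origin on the work surface. World frame = base frame: x ahead of the robot, y to its left, z up, the work surface at z = 0. Lengths are in m, angles in rad, forces in N, time in s.
With the tool pointing down it reaches from about 0.375 to 0.975 m from the base axis. Payload 3.8 kg.
Tool frame: the origin (TCP) lies at the very end of the fingers, on their centre line; the grasp point (between the pads) lies 19 mm behind it; z points along the fingers, y is the direction in which the jaws open and shut (so a half turn about z gives the same grasp; the last joint's range is limited). The gripper opens to 85 mm and grips with 20 to 120 N. Pads are 22 mm wide; open, the fingers measure 114 mm over their backs; the gripper's body (76 mm by 85 mm) begins 54 mm behind the grasp point. The pads swing forward as they close: fully open they stand 13 mm farther back than shut.
Start: joints at [-1.287, 0.264, 1.604, -0, 1.274, -0.037], TCP at [0.213, -0.641, 0.231] pointing down, gripper open.
Joint ranges: [-2.63, 2.63], [-0.94, 2.18], [0.31, 2.57], [-1.31, 4.45], [0, 2.66], [-2.55, 2.55]. Speed limits (rad/s): [2.57, 2.57, 3.14, 3.14, 3.14, 3.14].

### API

Orientations are given as a rotation vector (axis times angle).
In Python, from workcell import status, read_camera, camera_info, order gives the robot as it stands.
- The arm moves only by the tool move_arm, never from a script. Its argument "deltas" is a list of rows, each a list of 3 entries, a list of its own where there are three numbers: the turn, a rotation vector about the world's x, y, z as a fraction of full scale, then the shift along the world's x, y, z as a fraction of full scale, then the closure, from -1 (fully open) to 1 (shut), so that 0 is half open. A call has 1 to 20 rows; each row is the pose to reach, as a shift and turn from the pose commanded when the call began; what a row does not reach only later rows make up. Full scale, the value 1, is 0.1 m for a shift and pi/2 rad for a turn. A row lasts 1/8 s, in which the tool goes at most 62.5 mm and 10.7 degrees, less where a joint would pass 70% of its speed; a pose out of reach is approached as far as the arm can. A call with a number of a shift or a turn outside -1 to 1 is refused whole. A call with a gripper value outside its range is refused whole. The fingers move at their own pace and stop on an object; "grip_force" is the grip in N (left out, the last holds). Time passes only in rows, so rows that repeat a pose let the fingers close. It gives the time, the measured TCP pose, the force and the opening at its end, in the units of the state.
- status.read_state(): the state, without advancing time (a new reading comes with each control period).
- read_camera(name): name is "scene" or "top" or "wrist"; returns (picture, depth): 480x640x3 uint8, red, green, blue; 480x640 float32, m along the optical axis (not along the pixel's ray), 0 where there is no reading.
- camera_info(name): a dict with "K" (3x3 intrinsics, pixels), "R" (3x3) and "t" (3): a world point X has camera coordinates R X + t. Camera axes: x right, y down, z forward; pixel columns grow to the right and rows downward; lengths in m; the calibration is good to about 2 mm. The wrist camera is an equidistant fisheye: a pixel r from the principal point sees the ray r / f radians off the axis. A picture is of the moment at which its call begins: read the wrist's pose just before it. camera_info takes no time and is no camera call; for the wrist camera it gives the pose at the moment of the call.
- order.finish_job(): hands the job in, once; it reports no verdict.
The state is a dict: "time": time; "q": joint angles; "joint_vel": joint speeds; "joint_torque": joint torques, N m; "tool_pos": TCP position; "tcp_rot": TCP orientation; "wrist_force": force on the tool from outside, world axes, zero at the start; "torque": the same for the moment, N m; "width": opening from 0.0 (shut) to 1.0 (fully open).
Only numpy, scipy, OpenCV 4.12 (cv2) and the standard library are available. Lean on these libraries where they do the work, as an engineer would, in place of code of your own. Each camera call takes 0.05 s, during which the arm holds its last target. There are 200 camera calls.

### The job

Prop the bin's hinged lid open by setting the foot of its stay in the notch of the side rail, and let go. With the lid propped, lift the spent white drying cartridge out of the bin and lay it in the aluminium tray, and put all the square spice tins from the shelf into the bin. Then take the stay out of its notch, shut the lid fully, and leave the breather lever half-way (45 degrees) between shut and open; leave the other things on the shelf where they are.

Things in the scene. Friction and masses are not known exactly. Their poses are not given: they have to be found in the camera images.
- bin: open-topped steel bin, 260 (x) x 280 (y) x 100 mm high, walls and floor 8 mm, fixed. Origin: centre of its underside; x points away from the robot to the hinge side, y to the robot's left, z up. A dark steel rail (top at z = 53 mm, y -140 to -152 mm) runs along its right (-y) side, with the stay's notch near its far end. The breather valve stands on its left (+y) side
- lid_hinge (a point): middle of the lid's hinge line on the bin's far rim (bin x = +130, y = 0, z = 105 mm); the line runs along bin y. The wooden lid, 262 (x) x 280 (y) x 10 mm, 0.22 kg, lies on the rim and reaches from here to the near rim
- lid (a joint): angle of the bin's lid (rad): 0 shut, grows as its near edge rises, stop at 1.53. It falls shut from any angle unless propped (lightly damped); propped on its stay it stands at about 1.3
- stay (a joint): swing (rad) of the lid's stay, free; 0 is its stop 0.2 rad below the lid's plane, grows downwards to 2.4. A flat steel bar beside the lid's right edge, pivoted on the lid 100 mm from the hinge line, foot and peg 155 mm from the pivot. 0.09 with the lid shut (foot on the rail near the bin's front), about 2.25 propped. Carrying the foot towards the hinge (about 10 N at first) makes the bar push the lid up
- stay_peg (a point): where to pinch the stay from above: on the axis of the round black rubber-covered peg, 14 mm in diameter, that sticks out sideways from the stay's free end (bin y -159 to -231 mm, this point -205 mm, along bin y). At rest on the rail its axis is at bin z = 60 mm. Lifting it lifts the lid. Bar and lid do not touch the bin's sides, only the foot meets rail and notch
- stay_foot (a point): centre of the stay's foot: the inner 12 mm of the peg's axis (bin y = -146 mm), 14 mm in diameter, which rides on the rail and rests in the notch
- notch (a point): where the foot's centre sits when in the notch: bin x = +40, y = -146, z = 60 mm, i.e. 90 mm nearer the robot than the hinge line and 45 mm below it. The notch is a gap 27 mm long in bin x, on the rail, between a sill 8 mm above the rail on the robot's side and a back wall 25 mm above it. The lid's weight presses the foot down and against the sill
- breather_grip (a point): grip point of the breather valve's steel lever, 70 mm from the valve's axis; the lever is a bar 12 mm wide, 10 mm thick, 100 mm long, level, its middle at z = 94 mm, with free space under this point
- breather_axis (a point): point on the vertical axis of the breather valve, at the lever's height (bin x = +20, y = +215 mm)
- breather (a joint): angle of the breather lever (rad): 0 shut, the lever lies along the bin's side pointing to bin -x; 1.57 fully open, the lever points straight out to bin +y; half open is 0.785. It turns clockwise seen from above as it opens, with about 0.1 Nm friction, and stays where it is left
- cartridge_center (a point): centre of the spent drying cartridge: white plastic block with perforated top, 80 (x) x 44 (y) x 44 (z) mm, 0.13 kg; it starts flat on the floor of the bin
- tray: shallow aluminium tray on the shelf left of the bin, 190 (x) x 150 (y) mm, 16 mm high, wall and floor 4 mm, fixed; origin at the centre of its underside
- tin1_center (a point): centre of a square steel spice tin, 50 x 50 mm, 78 mm high (z along its height), about 0.12 kg; it starts upright on the shelf right of the bin; may be absent
- tin2_center (a point): centre of a square steel spice tin, 50 x 50 mm, 78 mm high (z along its height), about 0.12 kg; it starts upright on the shelf right of the bin; may be absent
- tin3_center (a point): centre of a square steel spice tin, 50 x 50 mm, 78 mm high (z along its height), about 0.12 kg; it starts upright on the shelf right of the bin; may be absent
- carrier: closed three-tier round steel spice carrier, 125 mm across, about 215 mm high; bystander; origin at the centre of its underside
- salt_pig: white ceramic salt pig with wooden lid, 116 mm across, 112 mm high; bystander; origin at the centre of its underside
- tumbler: empty steel tumbler, 72 mm across, 100 mm high; bystander; origin at the centre of its underside
- lid_opener: flat red plastic lid-opener, about 165 mm long; bystander; origin at the centre of its underside
- brush: small silicone brush with grey handle, about 170 mm long; bystander; origin at the centre of its underside
Mind the look-alikes: they are no part of the job. What is shaped like the part that bears tin2_center but orange is not meant.

How it is judged:
On the way, in this order (a step that is already met when the one before it is completed fails the run):
1. the lid stands propped, the foot of its stay in the notch, with the hand off lid and stay (distance between stay_foot and notch below 0.014 m and value of joint lid between 1.15 and 1.45 rad and contact force between lid and the fingers below 0.1 N), for 0.3 s.
2. with the lid still propped, the cartridge lies in the tray and all tins are in the bin (distance between stay_foot and notch below 0.014 m and value of joint lid between 1.15 and 1.45 rad and x of cartridge_center in the frame of tray between -0.07 and 0.07 m and y of cartridge_center in the frame of tray between -0.055 and 0.055 m and z of cartridge_center in the frame of tray below 0.055 m and linear speed of each of cartridge, tin1, tin2, tin3 below 0.03 m/s and x of tin1_center in the frame of bin between -0.122 and 0.122 m and y of tin1_center in the frame of bin between -0.132 and 0.132 m and x of tin2_center in the frame of bin between -0.122 and 0.122 m and y of tin2_center in the frame of bin between -0.132 and 0.132 m and x of tin3_center in the frame of bin between -0.122 and 0.122 m and y of tin3_center in the frame of bin between -0.132 and 0.132 m and z of each of tin1_center, tin2_center, tin3_center in the frame of bin below 0.075 m), for 0.2 s.
3. the lid is shut (value of joint lid below 0.05 rad), for 0.2 s.
At the end, for the whole second after the job is handed in: The lid is shut (within 0.05 rad), the breather lever stands at 45 degrees within 8 degrees, the cartridge lies in the tray and all tins lie or stand inside the bin, at rest (value of joint lid below 0.05 rad and value of joint breather between 0.645 and 0.925 rad and x of cartridge_center in the frame of tray between -0.07 and 0.07 m and y of cartridge_center in the frame of tray between -0.055 and 0.055 m and z of cartridge_center in the frame of tray below 0.055 m and linear speed of each of cartridge, tin1, tin2, tin3 below 0.03 m/s and x of tin1_center in the frame of bin between -0.122 and 0.122 m and y of tin1_center in the frame of bin between -0.132 and 0.132 m and x of tin2_center in the frame of bin between -0.122 and 0.122 m and y of tin2_center in the frame of bin between -0.132 and 0.132 m and x of tin3_center in the frame of bin between -0.122 and 0.122 m and y of tin3_center in the frame of bin between -0.132 and 0.132 m and z of each of tin1_center, tin2_center, tin3_center in the frame of bin below 0.075 m); the robot touches nothing.
It fails at once if the carrier is moved more than 4 cm (distance of carrier from where it was at the start of the episode above 0.04 m).
It fails at once if the salt pig is moved more than 4 cm (distance of salt_pig from where it was at the start of the episode above 0.04 m).
It fails at once if the tumbler is moved more than 4 cm (distance of tumbler from where it was at the start of the episode above 0.04 m).
It fails at once if the lid opener is moved more than 4 cm (distance of lid_opener from where it was at the start of the episode above 0.04 m).
It fails at once if the brush is moved more than 4 cm (distance of brush from where it was at the start of the episode above 0.04 m).
Of tin1, tin2, tin3 only 2 to 3 are there at a start; the rules pass over those that are not, and their reading is None.
At some moment in a run one of tin1, tin2, tin3 may be knocked a few centimetres aside while the robot is not near it.
Once in a run the grip may slacken for a moment while it holds something.
It also fails if it takes over 210 s, if anything falls off the work surface, if the arm or the gripper's body presses on something with over 40 N, if the wrist force passes 120 N, or if a joint passes its speed limit or range.

## Working session

There is one attempt and no reset: what is moved stays moved. The work goes in short steps, Python scripts to look and compute and a tool call to move; the robot and the scene stay as the last step left them, time stands still between calls to the robot, and variables do not carry over. Pictures are saved under pics/ and viewed, about 12 in all and at most 16, crops included, and the job is handed in when it is done.

Besides the shell and the picture viewer there is one more tool, called after ">>>" in YAML: its name, and indented under it one key for each argument. move_arm: Moves the arm, as the interface text tells. Its arguments: {"type":"object","properties":{"deltas":{"type":"array","items":{"type":"array"}},"grip_force":{"type":"number"}},"required":["deltas"]}

```bash
ls; mkdir -p pics; cat > h.py <<'E'
import numpy as np, cv2
from workcell import status, read_camera, camera_info, order
def pts(name, depth=None):
    "world xyz image from depth"
    i=camera_info(name);K=np.array(i['K']);R=np.array(i['R']);t=np.array(i['t'])
    v,u=np.mgrid[:480,:640]
    x=(u-K[0,2])/K[0,0];y=(v-K[1,2])/K[1,1]
    c=np.stack([x*depth,y*depth,depth],-1)
    return (c-t)@R
def save(n,im): cv2.imwrite('pics/'+n,cv2.cvtColor(im,cv2.COLOR_RGB2BGR))
E
python3 - <<'E'
from h import *
print(status.read_state())
for n in ('scene','top'):
    im,d=read_camera(n);save(n+'0.png',im);np.savez('/tmp/%s.npz'%n,im=im,d=d);print(n,camera_info(n))
print(camera_info('wrist'))
E
```

```text
pics
{'time': 0.0, 'q': array([-1.28691221e+00,  2.64767479e-01,  1.60538842e+00,  2.61846883e-05,
        1.27368502e+00, -3.69311832e-02]), 'joint_vel': array([-0.00039327,  0.00157638,  0.00030265,  0.00104066, -0.00118618,
       -0.00208911]), 'joint_torque': array([-1.77933027e-03, -5.15117025e+01, -3.67313504e+01, -2.82106676e-04,
        1.27278554e-02,  2.25997866e-05]), 'tool_pos': array([ 0.21263581, -0.63986078,  0.22994458]), 'tcp_rot': array([-3.09905804e+00, -5.01408405e-01,  3.95660847e-04]), 'wrist_force': array([-0.16972377,  0.05705091,  0.18697636]), 'torque': array([0.03693686, 0.02562539, 0.0431682 ]), 'width': 0.9989966683287371}
scene {'K': array([[572.0191038 ,   0.        , 326.2052634 ],
       [  0.        , 572.0191038 , 233.98085375],
       [  0.        ,   0.        ,   1.        ]]), 'R': array([[ 0.56266948,  0.82654174, -0.01522526],
       [ 0.50889844, -0.36082989, -0.78155241],
       [-0.65147941,  0.43200758, -0.62365377]]), 't': array([-0.35306027, -0.22242771,  2.12507591])}
top {'K': array([[468.65118995,   0.        , 321.46283337],
       [  0.        , 468.65118995, 237.09457546],
       [  0.        ,   0.        ,   1.        ]]), 'R': array([[ 0.00523081, -0.99982514, -0.01795345],
       [-0.99396848, -0.00323179, -0.10961852],
       [ 0.10954133,  0.01841856, -0.99381158]]), 't': array([0.03385958, 0.59347381, 1.42770348])}
{'K': array([[371.64829954,   0.        , 315.17422155],
       [  0.        , 371.64829954, 240.68529304],
       [  0.        ,   0.        ,   1.        ]]), 'R': array([[ 0.31563267, -0.94887914, -0.00209457],
       [-0.9102771 , -0.30341394,  0.28166573],
       [-0.26790226, -0.08699627, -0.95951031]]), 't': array([-0.67421762, -0.03703953,  0.37855511])}
```

View pics/scene0.png

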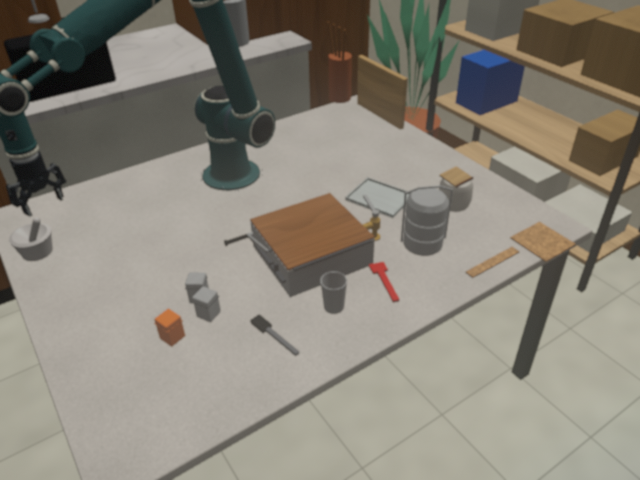

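View pics/top0.png

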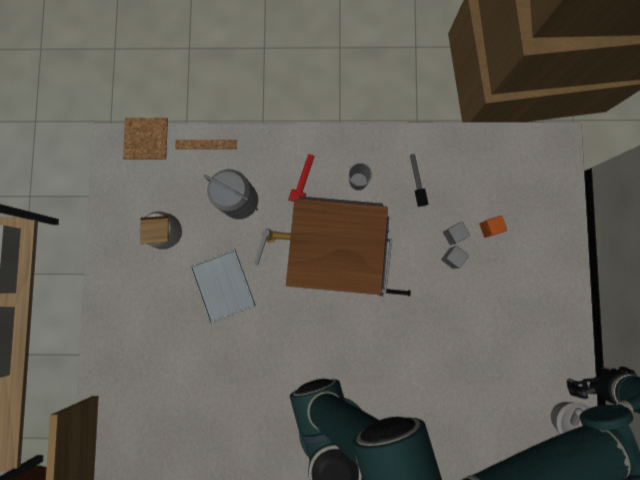

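The top view shows two grey tins at (456,232) and (456,257). The orange look-alike is at (493,226). The lid is centred near (337,246), the peg is at (398,292), the lever at (263,247) and the tray at (224,286). The candidates for the tins are the grey blocks, the orange block and the tumbler (360,176), so I choose the two grey blocks.

```bash
python3 - <<'E'
from h import *
z=np.load('/tmp/top.npz');im,d=z['im'],z['d'];P=pts('top',d)
hsv=cv2.cvtColor(im,cv2.COLOR_RGB2HSV)
def rect(m,name):
    m=m.astype(np.uint8)
    cs,_=cv2.findContours(m,cv2.RETR_EXTERNAL,cv2.CHAIN_APPROX_NONE)
    for c in cs:
        if cv2.contourArea(c)<30: continue
        mm=np.zeros(m.shape,np.uint8);cv2.drawContours(mm,[c],-1,1,-1);mm=(mm>0)&(m>0)
        p=P[mm];r=cv2.minAreaRect((p[:,:2]*1000).astype(np.float32))
        print(name,'xy',r[0],'size',r[1],'ang',r[2],'z',np.median(p[:,2]),'mean',p.mean(0), 'px',c.mean((0,1)))
box=np.zeros((480,640),bool);box[120:320,120:560]=1
# tops by height
H=P[...,2]
b=box.copy();b[:,:]=0;b[190:300,280:395]=1
rect(b&(H>0.095)&(H<.135)&(hsv[...,1]>90),'lid')
b[:]=0;b[215:275,435:475]=1
rect(b&(H>0.068)&(H<.09),'tin')
b[:]=0;b[270:310,384:420]=1
rect(b&(H>0.03)&(im.max(2)<60),'peg')
b[:]=0;b[220:275,250:280]=1
rect(b&(H>0.06),'lever')
b[:]=0;b[245:330,185:262]=1
rect(b&(H>0.006)&(H<.03),'tray')
i=0
for n,bb in dict(salt=(205,250,130,185),carrier=(160,220,200,262),tumbler=(155,190,345,375),opener=(150,200,285,318),brush=(150,210,405,432),orange=(210,242,475,512)).items():
    b[:]=0;b[bb[0]:bb[1],bb[2]:bb[3]]=1;rect(b&(H>.006),n)
c=cv2.resize(im[180:310,240:520],None,fx=2.8,fy=2.8,interpolation=cv2.INTER_CUBIC);save('crop1.png',c)
E
```

```text
lid xy (561.479736328125, -10.239715576171875) size (280.1072998046875, 262.4303283691406) ang 85.00408172607422 z 0.11116504318847191 mean [ 0.55901837 -0.01055567  0.11113211] px [336.91111111 246.15      ]
tin xy (530.5367431640625, -371.3261413574219) size (51.51892852783203, 50.66838836669922) ang 53.30881881713867 z 0.07888434791615972 mean [ 0.53038713 -0.36956084  0.07859589] px [456.77358491 257.01886792]
tin xy (604.546142578125, -377.18682861328125) size (50.04438018798828, 51.81637191772461) ang 29.288951873779297 z 0.07875551874894704 mean [ 0.60375148 -0.37577345  0.07885379] px [458.26785714 232.66071429]
peg xy (425.0697937011719, -194.11392211914062) size (72.19564819335938, 12.163887023925781) ang 84.48828125 z 0.06699590337869751 mean [ 0.42561405 -0.19450848  0.06730281] px [397.75471698 291.71698113]
lever xy (554.751953125, 200.59634399414062) size (51.247032165527344, 116.26944732666016) ang 74.48823547363281 z 0.09802919179082628 mean [0.5711185  0.20361961 0.0895822 ] px [264.65306122 244.39795918]
tray xy (441.3045959472656, 349.080322265625) size (194.08322
[... 702 characters left out ...]
[ 0.78218907 -0.08078099  0.07036776] px [359.67058824 173.68235294]
opener xy (642.978271484375, 85.87623596191406) size (435.6578674316406, 96.79427337646484) ang 7.495999813079834 z 0.013573694694202283 mean [0.76969905 0.09766867 0.02813247] px [303.72789116 182.61904762]
brush xy (619.1951904296875, -178.3883056640625) size (132.09707641601562, 511.774169921875) ang 59.16749572753906 z 0.015593423866917191 mean [ 0.76183325 -0.26760151  0.03018566] px [417.66666667 180.88148148]
orange xy (630.7662963867188, -501.7117614746094) size (56.6396369934082, 94.75524139404297) ang 20.140262603759766 z 0.07742666761994574 mean [ 0.62406746 -0.48408097  0.06492323] px [492.05681818 226.04545455]
```

View pics/crop1.png

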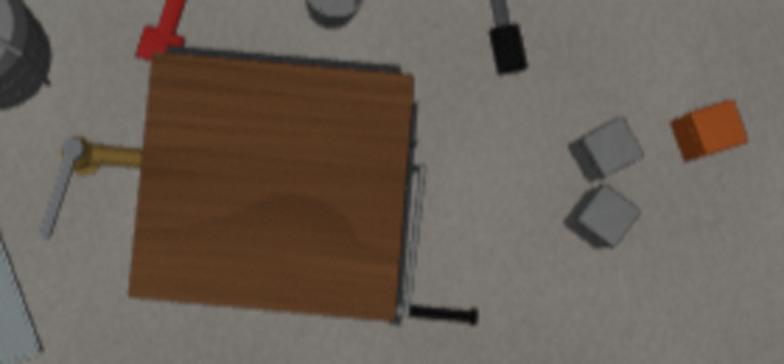

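The crop confirms two grey square tins. The stay's bar runs along the right edge, with the peg at the front, and the lever points towards the robot. Next I move above the peg.

>>> move_arm:
  deltas:
    - [[0,0,0.07],[0.2,0.43,0],-1]
    - [[0,0,0.148],[0.43,0.87,0],-1]
    - [[0,0,0.148],[0.43,0.87,0],-1]
  grip_force: 45

```text
time: 0.48
tool_pos: [0.2569, -0.5505, 0.2305]
tcp_rot: [-3.018, -0.862, -0.001]
wrist_force: [-0.7, 0.3, 0.0]
width: 1.0
```

>>> move_arm:
  deltas:
    - [[0,0,0.07],[0.2,0.43,0],-1]
    - [[0,0,0.148],[0.43,0.87,0],-1]
    - [[0,0,0.148],[0.43,0.87,0],-1]

```text
time: 0.85
tool_pos: [0.2996, -0.4647, 0.231]
tcp_rot: [-2.9, -1.206, -0.0]
wrist_force: [-0.4, 0.6, 0.2]
width: 0.999
```

>>> move_arm:
  deltas:
    - [[0,0,0.07],[0.2,0.43,0],-1]
    - [[0,0,0.148],[0.43,0.87,0],-1]
    - [[0,0,0.148],[0.43,0.87,0],-1]

```text
time: 1.23
tool_pos: [0.3425, -0.3787, 0.2313]
tcp_rot: [2.742, 1.533, -0.0]
wrist_force: [0.1, 0.4, 0.2]
width: 0.999
```

>>> move_arm:
  deltas:
    - [[0,0,0.07],[0.2,0.43,0],-1]
    - [[0,0,0.148],[0.43,0.87,0],-1]
    - [[0,0,0.148],[0.43,0.87,0],-1]

```text
time: 1.6
tool_pos: [0.3857, -0.2923, 0.2314]
tcp_rot: [2.546, 1.84, -0.0]
wrist_force: [0.0, -0.8, -0.6]
width: 1.001
```

>>> move_arm:
  deltas:
    - [[0,0,0.07],[0.2,0.43,0],-1]
    - [[0,0,0.148],[0.43,0.87,-0.4],-1]
    - [[0,0,0.148],[0.43,0.87,-0.7],-1]
    - [[0,0,0.148],[0.43,0.87,-0.7],-1]

```text
time: 2.1
tool_pos: [0.4259, -0.206, 0.1587]
tcp_rot: [-2.315, -2.116, 0.005]
wrist_force: [-0.7, 0.2, 0.2]
width: 1.0
```

```bash
cat >> h.py <<'E'
def wpts(depth,i):
    K=np.array(i['K']);R=np.array(i['R']);t=np.array(i['t'])
    v,u=np.mgrid[:480,:640]
    x=(u-K[0,2])/K[0,0];y=(v-K[1,2])/K[1,1];r=np.hypot(x,y)+1e-9
    s=np.tan(np.clip(r,0,1.45))/r
    return (np.stack([x*s*depth,y*s*depth,depth],-1)-t)@R
def wrist(n=None):
    i=camera_info('wrist');im,d=read_camera('wrist')
    if n: save(n,im)
    return im,d,wpts(d,i)
O=np.array([.5625,-.0103]);yaw=np.radians(-5.1)
ex=np.array([np.cos(yaw),np.sin(yaw)]);ey=np.array([-ex[1],ex[0]])
def tobin(p): q=np.asarray(p)[...,:2]-O; return np.stack([q@ex,q@ey],-1)
def tow(b): return O+b[0]*ex+b[1]*ey
def st():
    from scipy.spatial.transform import Rotation as Ro
    s=status.read_state();R=Ro.from_rotvec(s['tcp_rot']).as_matrix()
    return s['tool_pos'],np.degrees(np.arctan2(R[1,1],R[0,1])),R[:,2],s
E
python3 - <<'E'
from h import *
p,y,z,s=st();print(p,y,z)
im,d,P=wrist('w1.png')
B=tobin(P);m=(im.max(2)<70)&(B[...,1]<-.158)&(B[...,1]>-.235)&(abs(B[...,0]+.118)<.03)&(P[...,2]>.045)&(P[...,2]<.085)
q=P[m];print(m.sum(),B[m].min(0),B[m].max(0),np.median(B[m],0),np.percentile(q[:,2],[5,50,95]))
r=cv2.minAreaRect((q[:,:2]*1000).astype(np.float32));print(r)
E
```

```text
[ 0.42587744 -0.20599867  0.15866519] -5.134216342889515 [-0.00552731  0.00176338 -0.99998317]
2225 [-0.1312695  -0.22860748] [-0.11329728 -0.15817011] [-0.12197289 -0.19321602] [0.06189723 0.0656537  0.06792722]
((423.9073791503906, -192.05039978027344), (70.40081787109375, 17.925657272338867), 84.21339416503906)
```

View pics/w1.png

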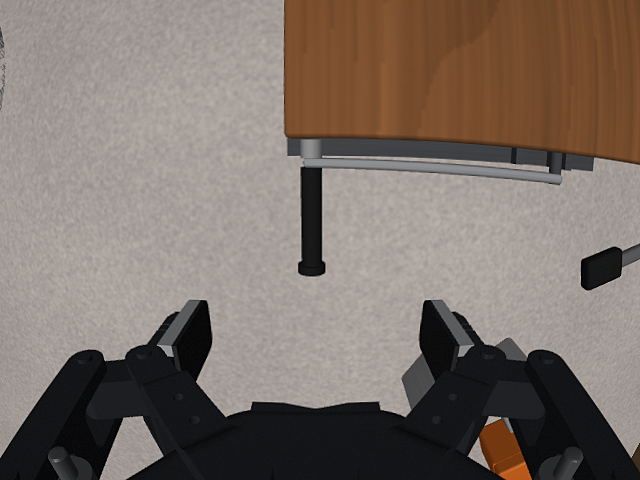

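The wrist picture shows the black peg from (311,165) to (311,272), attached to the stay's bar. Its axis is at bin x = -0.121. Next I descend and pinch it.

>>> move_arm:
  deltas:
    - [[0,0,0],[-0.02,0.02,-0.4],-1]
    - [[0,0,0],[-0.02,0.02,-0.8],-1]
    - [[0,0,0],[-0.02,0.02,-1],-1]
    - [[0,0,0],[-0.02,0.02,-1],-1]

```text
time: 2.65
tool_pos: [0.4255, -0.205, 0.0613]
tcp_rot: [-2.319, -2.118, 0.001]
wrist_force: [0.5, -0.7, 0.3]
width: 0.996
```

>>> move_arm:
  deltas:
    - [[0,0,0],[0,0,-0.1],-1]
    - [[0,0,0],[0,0,-0.18],-1]
    - [[0,0,0],[0,0,-0.18],-1]
    - [[0,0,0],[0,0,-0.18],1]
    - [[0,0,0],[0,0,-0.18],1]
    - [[0,0,0],[0,0,-0.18],1]
    - [[0,0,0],[0,0,-0.18],1]
    - [[0,0,0],[0,0,-0.18],1]
    - [[0,0,0],[0,0,-0.18],1]
    - [[0,0,0],[0,0,-0.18],1]
    - [[0,0,0],[0,0,-0.18],1]
    - [[0,0,0],[0,0,-0.18],1]

```text
time: 4.15
tool_pos: [0.4234, -0.2033, 0.0432]
tcp_rot: [-2.313, -2.12, 0.005]
wrist_force: [-8.3, -0.5, 6.9]
width: 0.143
```

>>> move_arm:
  deltas:
    - [[0,0,0],[0.04,-0.004,0.04],1]
    - [[0,0,0],[0.1,-0.009,0.08],1]
    - [[0,0,0],[0.17,-0.015,0.11],1]
    - [[0,0,0],[0.25,-0.022,0.14],1]
    - [[0,0,0],[0.33,-0.03,0.17],1]
    - [[0,0,0],[0.41,-0.037,0.19],1]
    - [[0,0,0],[0.5,-0.045,0.2],1]
    - [[0,0,0],[0.59,-0.053,0.2],1]
    - [[0,0,0],[0.67,-0.06,0.2],1]
    - [[0,0,0],[0.76,-0.068,0.2],1]
    - [[0,0,0],[0.84,-0.075,0.2],1]
    - [[0,0,0],[0.84,-0.075,0.2],1]
    - [[0,0,0],[0.84,-0.075,0.2],1]

```text
time: 5.78
tool_pos: [0.5099, -0.2109, 0.0633]
tcp_rot: [-2.316, -2.122, -0.0]
wrist_force: [-1.9, 3.2, -0.2]
width: 0.145
```

```bash
python3 - <<'E'
from h import *
p,y,z,s=st();print(p,y,z,tobin(p),s['wrist_force'],s['width'])
im,d=read_camera('scene');save('s1.png',im[120:360,150:470].repeat(2,0).repeat(2,1))
E
```

```text
[ 0.50991407 -0.21085114  0.06328818] -5.011450509958578 [-9.31693682e-06  2.05566629e-04 -9.99999979e-01] [-0.0345499  -0.20443176] [-1.88349486  3.15810881 -0.2218182 ] 0.1452284129069557
```

View pics/s1.png

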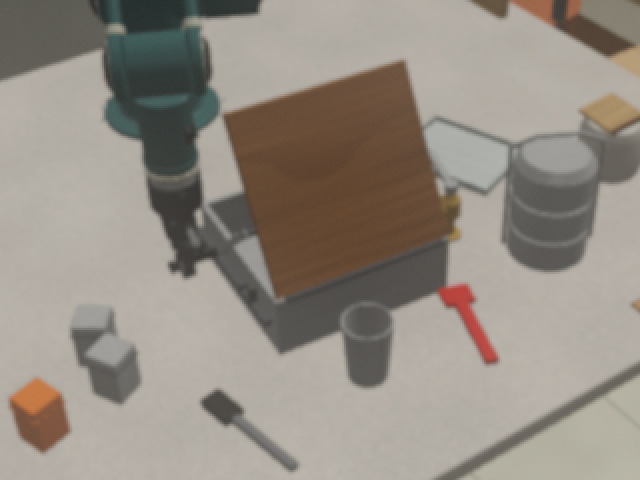

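The lid is rising on the stay and the peg is still held. Next I carry it over the sill, staying below the lid's stop, and lower it into the notch.

>>> move_arm:
  deltas:
    - [[0,0,0],[0.1,-0.009,-0.01],1]
    - [[0,0,0],[0.2,-0.018,-0.03],1]
    - [[0,0,0],[0.3,-0.027,-0.05],1]
    - [[0,0,0],[0.4,-0.036,-0.07],1]
    - [[0,0,0],[0.5,-0.045,-0.07],1]
    - [[0,0,0],[0.6,-0.054,-0.07],1]
    - [[0,0,0],[0.68,-0.061,-0.07],1]
    - [[0,0,0],[0.73,-0.065,-0.08],1]
    - [[0,0,0],[0.76,-0.068,-0.12],1]
    - [[0,0,0],[0.78,-0.07,-0.16],1]
    - [[0,0,0],[0.78,-0.07,-0.19],1]
    - [[0,0,0],[0.78,-0.07,-0.19],1]
    - [[0,0,0],[0.78,-0.07,-0.19],1]

```text
time: 7.45
tool_pos: [0.5892, -0.2179, 0.045]
tcp_rot: [2.316, 2.121, 0.002]
wrist_force: [-0.3, 5.0, 1.9]
width: 0.143
```

```bash
python3 - <<'E'
from h import *
p,y,z,s=st();print(p,y,tobin(p),s['wrist_force'],s['width'])
im,d,P=wrist('w2.png')
E
```

```text
[ 0.58916665 -0.21792447  0.04497866] -5.029741957272015 [ 0.04501771 -0.20443199] [-0.25649185  5.02911099  1.91717221] 0.143222551832135
```

View pics/w2.png

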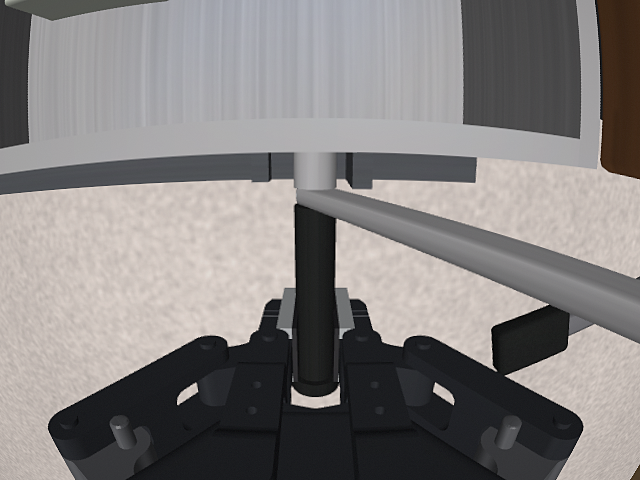

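The wrist picture shows the foot at (314,170) between the sill (edge at 270) and the back wall (350). Next I release it and rise.

>>> move_arm:
  deltas:
    - [[0,0,0],[-0.02,0,-0.01],1]
    - [[0,0,0],[-0.02,0,-0.01],1]
    - [[0,0,0],[-0.02,0,-0.01],-1]
    - [[0,0,0],[-0.02,0,-0.01],-1]
    - [[0,0,0],[-0.02,0,-0.01],-1]
    - [[0,0,0],[-0.02,0,-0.01],-1]
    - [[0,0,0],[-0.02,0,-0.01],-1]
    - [[0,0,0],[-0.02,0,-0.01],-1]
    - [[0,0,0],[-0.02,-0.1,0.3],-1]
    - [[0,0,0],[-0.02,-0.2,0.7],-1]
    - [[0,0,0],[-0.02,-0.2,1],-1]
    - [[0,0,0],[-0.02,-0.2,1],-1]

```text
time: 9.0
tool_pos: [0.5882, -0.2393, 0.148]
tcp_rot: [2.312, 2.117, 0.004]
wrist_force: [-0.0, 0.6, -0.2]
width: 1.0
```

>>> move_arm:
  deltas:
    - [[0,0,0],[0,-0.3,0.5],-1]
    - [[0,0,0],[0,-0.5,0.9],-1]
    - [[0,0,0],[0,-0.5,0.9],-1]

```text
time: 9.38
tool_pos: [0.5876, -0.2903, 0.2377]
tcp_rot: [2.313, 2.116, 0.003]
wrist_force: [-0.1, 0.2, -0.6]
width: 1.0
```

```bash
python3 - <<'E'
from h import *
p,y,z,s=st();print(p,y,tobin(p),s['wrist_force'],s['width'])
im,d=read_camera('top');P=pts('top',d);np.savez('/tmp/top1.npz',im=im,d=d)
c=im[160:330,170:510]; save('t1.png',cv2.resize(c,None,fx=2.2,fy=2.2,interpolation=cv2.INTER_CUBIC))
B=tobin(P)
m=(abs(B[...,0])<.122)&(abs(B[...,1])<.132)&(P[...,2]<.06)&(P[...,2]>.035)&(im.min(2)>95)
q=P[m];print(m.sum())
if m.sum()>20:
  r=cv2.minAreaRect((q[:,:2]*1000).astype(np.float32));print(r,np.median(q[:,2]),tobin(np.array(r[0])/1000))
E
```

```text
[ 0.58761681 -0.29034132  0.23767215] -5.099430860060721 [ 0.04991145 -0.27669991] [-0.09377655  0.24292235 -0.55140247] 1.0001715912499332
323
((494.08026123046875, -42.290313720703125), (43.596466064453125, 80.09420013427734), 82.5281982421875) 0.05285869715467695 [-0.06530511 -0.03794579]
```

View pics/t1.png

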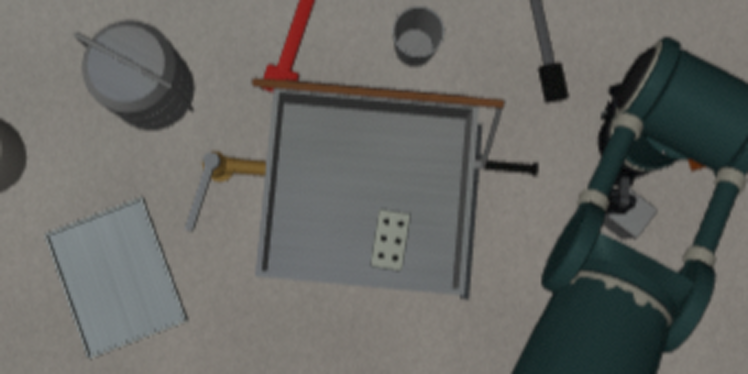

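The lid is propped and the cartridge lies at (390,239) in the crop, which is world (0.494, -0.042) with its long axis at -7.5°. Next I go over it.

>>> move_arm:
  deltas:
    - [[0,0,0.1],[-0.4,0.1,0],-1]
    - [[0,0,0.22],[-0.9,0.3,0],-1]
    - [[0,0,0.325],[-0.92,0.48,0],-1]
    - [[0,0,0.325],[-0.92,0.48,0],-1]

```text
time: 9.93
tool_pos: [0.4921, -0.2381, 0.2316]
tcp_rot: [-1.704, -2.634, 0.0]
wrist_force: [0.2, 0.3, 0.5]
width: 1.0
```

>>> move_arm:
  deltas:
    - [[0,0,0.11],[0,0.4,0],-1]
    - [[0,0,0.22],[0,0.8,0],-1]
    - [[0,0,0.325],[0,1,0],-1]
    - [[0,0,0.325],[0,1,0],-1]

```text
time: 10.42
tool_pos: [0.494, -0.139, 0.2331]
tcp_rot: [-0.986, -2.981, 0.0]
wrist_force: [0.8, 0.3, 0.6]
width: 1.002
```

>>> move_arm:
  deltas:
    - [[0,0,0.11],[0,0.4,0],-1]
    - [[0,0,0.22],[0,0.8,0],-1]
    - [[0,0,0.325],[0,1,-0.3],-1]
    - [[0,0,0.325],[0,1,-0.8],-1]
    - [[0,0,0.325],[0,1,-0.8],-1]

```text
time: 11.05
tool_pos: [0.4902, -0.0401, 0.1496]
tcp_rot: [-0.204, -3.125, -0.0]
wrist_force: [-0.3, 0.6, -0.5]
width: 1.0
```

```bash
python3 - <<'E'
from h import *
p,y,z,s=st();print(p,y,tobin(p),s['wrist_force'],s['width'])
im,d,P=wrist('w3.png');B=tobin(P)
m=(abs(B[...,0])<.118)&(abs(B[...,1])<.128)&(P[...,2]<.06)&(P[...,2]>.045)
n,l,ss,c=cv2.connectedComponentsWithStats(m.astype(np.uint8));k=1+ss[1:,4].argmax();m=l==k
q=P[m];r=cv2.minAreaRect((q[:,:2]*1000).astype(np.float32));print(m.sum(),r,np.median(q[:,2]))
E
```

```text
[ 0.49019047 -0.04011855  0.1496071 ] 82.52523048869044 [-0.06937257 -0.0361284 ] [-0.32346636  0.62905012 -0.47429552] 1.0004392689239812
7077 ((493.03338623046875, -39.80762481689453), (44.04805374145508, 80.0021743774414), 81.21529388427734) 0.05151692416172841
```

>>> move_arm:
  deltas:
    - [[0,0,-0.01],[0.03,0,-0.4],-1]
    - [[0,0,-0.01],[0.03,0,-0.8],-1]
    - [[0,0,-0.01],[0.03,0,-1],-1]
    - [[0,0,-0.01],[0.03,0,-1],-1]
  grip_force: 45

```text
time: 11.6
tool_pos: [0.4973, -0.0409, 0.0546]
tcp_rot: [-0.228, -3.133, 0.0]
wrist_force: [0.1, 0.2, 0.6]
width: 1.0
```

>>> move_arm:
  deltas:
    - [[0,0,0],[0,0,-0.2],-1]
    - [[0,0,0],[0,0,-0.29],-1]
    - [[0,0,0],[0,0,-0.29],-1]
    - [[0,0,0],[0,0,-0.29],1]
    - [[0,0,0],[0,0,-0.29],1]
    - [[0,0,0],[0,0,-0.29],1]
    - [[0,0,0],[0,0,-0.29],1]
    - [[0,0,0],[0,0,-0.29],1]
    - [[0,0,0],[0,0,-0.29],1]
    - [[0,0,0],[0,0,-0.29],1]

```text
time: 12.85
tool_pos: [0.4977, -0.0401, 0.0262]
tcp_rot: [0.224, 3.132, -0.0]
wrist_force: [0.7, 0.6, 5.9]
width: 0.503
```

>>> move_arm:
  deltas:
    - [[0,0,0],[0,0,0.2],1]
    - [[0,0,0],[0,0,0.6],1]
    - [[0,0,0],[0,0,1],1]
    - [[0,0,0],[0,0,1],1]

```text
time: 13.35
tool_pos: [0.4995, -0.0404, 0.1285]
tcp_rot: [0.223, 3.127, -0.001]
wrist_force: [-0.1, 0.8, -1.7]
width: 0.504
```

>>> move_arm:
  deltas:
    - [[0,0,0],[0,0,0.3],1]
    - [[0,0,0],[0,0,0.7],1]
    - [[0,0,0],[0,0,0.8],1]
    - [[0,0,0],[0,0,0.8],1]

```text
time: 13.85
tool_pos: [0.4965, -0.04, 0.2043]
tcp_rot: [-0.224, -3.133, -0.0]
wrist_force: [0.5, 0.3, -2.2]
width: 0.506
```

>>> move_arm:
  deltas:
    - [[0,0,0.04],[-0.06,0.4,0],1]
    - [[0,0,0.083],[-0.13,0.8,0],1]
    - [[0,0,0.083],[-0.13,0.98,0],1]

```text
time: 14.22
tool_pos: [0.4818, 0.0592, 0.2024]
tcp_rot: [-0.017, -3.137, 0.0]
wrist_force: [-0.2, -0.3, -2.5]
width: 0.506
```

>>> move_arm:
  deltas:
    - [[0,0,0.04],[-0.06,0.4,0],1]
    - [[0,0,0.083],[-0.13,0.8,0],1]
    - [[0,0,0.083],[-0.13,0.98,0],1]

```text
time: 14.6
tool_pos: [0.4699, 0.157, 0.2036]
tcp_rot: [0.186, -3.134, 0.001]
wrist_force: [0.0, -0.0, -2.1]
width: 0.503
```

>>> move_arm:
  deltas:
    - [[0,0,0.04],[-0.06,0.4,0],1]
    - [[0,0,0.083],[-0.13,0.8,0],1]
    - [[0,0,0.083],[-0.13,0.98,0],1]

```text
time: 14.98
tool_pos: [0.4576, 0.2548, 0.2042]
tcp_rot: [0.389, -3.116, 0.002]
wrist_force: [0.4, -0.6, -0.9]
width: 0.507
```

>>> move_arm:
  deltas:
    - [[0,0,0.04],[-0.06,0.4,0],1]
    - [[0,0,0.083],[-0.13,0.8,-0.1],1]
    - [[0,0,0.083],[-0.13,0.98,-0.4],1]
    - [[0,0,0.083],[-0.13,0.98,-0.8],1]
    - [[0,0,0.083],[-0.13,0.98,-0.8],1]

```text
time: 15.6
tool_pos: [0.4423, 0.3492, 0.1207]
tcp_rot: [0.588, -3.077, 0.008]
wrist_force: [-0.5, -0.7, -1.4]
width: 0.506
```

```bash
python3 - <<'E'
from h import *
p,y,z,s=st();print(p,y,s['wrist_force'],s['width'])
E
```

```text
[0.44231872 0.34915908 0.12074445] 111.6294773739499 [-0.45201501 -0.67077021 -1.41248701] 0.5062758824024347
```

>>> move_arm:
  deltas:
    - [[0,0,0],[0,0,-0.3],1]
    - [[0,0,0],[0,0,-0.7],1]
    - [[0,0,0],[0,0,-0.85],1]
    - [[0,0,0],[0,0,-0.93],1]
    - [[0,0,0],[0,0,-0.96],1]
    - [[0,0,0],[0,0,-0.96],1]

```text
time: 16.35
tool_pos: [0.4457, 0.3525, 0.0304]
tcp_rot: [-0.591, 3.084, 0.001]
wrist_force: [-0.6, -0.1, -2.1]
width: 0.507
```

>>> move_arm:
  deltas:
    - [[0,0,0],[0,0,-0.03],1]
    - [[0,0,0],[0,0,-0.06],1]
    - [[0,0,0],[0,0,-0.06],1]
    - [[0,0,0],[0,0,-0.06],-1]
    - [[0,0,0],[0,0,-0.06],-1]
    - [[0,0,0],[0,0,-0.06],-1]
    - [[0,0,0],[0,0,-0.06],-1]
    - [[0,0,0],[0,0,-0.06],-1]
    - [[0,0,0],[0,0,0.3],-1]
    - [[0,0,0],[0,0,0.7],-1]
    - [[0,0,0],[0,0,1],-1]

```text
time: 17.73
tool_pos: [0.4453, 0.3523, 0.1311]
tcp_rot: [-0.591, 3.084, 0.001]
wrist_force: [-0.1, 0.2, -0.7]
width: 0.998
```

>>> move_arm:
  deltas:
    - [[0,0,0],[0,0,0.4],-1]
    - [[0,0,0],[0,0,0.9],-1]
    - [[0,0,0],[0,0,0.9],-1]

```text
time: 18.1
tool_pos: [0.4477, 0.354, 0.2251]
tcp_rot: [-0.59, 3.076, 0.007]
wrist_force: [0.6, 0.3, 0.3]
width: 1.002
```

```bash
cat > look.py <<'E'
from h import *
from scipy.spatial.transform import Rotation as Ro
import sys
p,y,z,s=st();print(s['time'],p,y,s['wrist_force'])
im,d=read_camera('top');P=pts('top',d);B=tobin(P);H=P[...,2]
def rects(m,name,amin=30):
    n,l,ss,c=cv2.connectedComponentsWithStats(m.astype(np.uint8))
    for k in range(1,n):
        if ss[k,4]<amin: continue
        q=P[l==k];r=cv2.minAreaRect((q[:,:2]*1000).astype(np.float32));print(name,ss[k,4],np.round(r[0],1),np.round(r[1],1),round(r[2],1),'z',np.median(q[:,2]).round(3),'bin',tobin(np.array(r[0])/1000).round(3))
a=np.radians(21);T=P[...,:2]-[.4413,.349];tx=T@[np.cos(a),np.sin(a)];ty=T@[-np.sin(a),np.cos(a)]
rects((abs(tx)<.09)&(abs(ty)<.07)&(H>.035)&(H<.06),'cart')
red=(im[...,0].astype(int)-im[...,2]>50)
rects((P[...,0]>.4)&(P[...,0]<.75)&(B[...,1]<-.24)&(H>.068)&(H<.09)&~red,'tin')
rects((abs(B[...,0])<.12)&(abs(B[...,1])<.13)&(H>.03)&(H<.1),'inbin')
m=(abs(B[...,1]+.205)<.03)&(abs(B[...,0])<.14)&(H>.05)&(H<.09)&(im.max(2)<60);print('peg',m.sum(),np.median(B[m],0),np.median(H[m]))
v=(abs(B[...,0])<.12)&(abs(B[...,1])<.13);print('bin interior z',np.percentile(H[v],[5,50,95]).round(3))
if len(sys.argv)>1: save(sys.argv[1],cv2.resize(im[120:330,170:510],None,fx=2.2,fy=2.2))
E
python3 look.py
```

```text
18.1 [0.44766538 0.35397991 0.22507862] 111.71112108686631 [0.55441652 0.29932488 0.27477292]
cart 290 [431.7 342.8] [60.4 45.6] 21.9 z 0.048 bin [-0.162  0.34 ]
tin 284 [ 604.2 -376.5] [49.8 51. ] 29.1 z 0.079 bin [ 0.074 -0.361]
tin 288 [ 530.2 -371. ] [50.8 50.5] 53.9 z 0.079 bin [-0.    -0.362]
inbin 315 [680.7 -20.6] [258.7   2.6] 84.9 z 0.068 bin [0.119 0.   ]
peg 66 [ 0.05020509 -0.20300988] 0.0671482237221459
bin interior z [0.004 0.01  0.361]
```

The cartridge lies in the tray (top at z = 0.048). Both tins are unmoved. Next I go to the far tin, at (604,-376).

>>> move_arm:
  deltas:
    - [[0,0,-0.08],[0,-0.3,0.05],-1]
    - [[0,0,-0.16],[0,-0.6,0.1],-1]
    - [[0,0,-0.24],[0,-0.91,0.1],-1]

```text
time: 18.52
tool_pos: [0.444, 0.2597, 0.2277]
tcp_rot: [-0.003, -3.139, 0.002]
wrist_force: [0.6, -0.8, 0.2]
width: 1.003
```

>>> move_arm:
  deltas:
    - [[0,0,-0.08],[0,-0.3,0],-1]
    - [[0,0,-0.16],[0,-0.6,0],-1]
    - [[0,0,-0.24],[0,-0.91,0],-1]

```text
time: 18.9
tool_pos: [0.4436, 0.1686, 0.2272]
tcp_rot: [-0.591, -3.082, 0.003]
wrist_force: [-0.4, -0.3, 0.3]
width: 0.999
```

>>> move_arm:
  deltas:
    - [[0,0,-0.08],[0,-0.3,0],-1]
    - [[0,0,-0.16],[0,-0.6,0],-1]
    - [[0,0,-0.24],[0,-0.91,0],-1]

```text
time: 19.27
tool_pos: [0.4435, 0.0779, 0.2273]
tcp_rot: [-1.158, -2.917, 0.003]
wrist_force: [1.3, 0.7, 0.6]
width: 1.002
```

>>> move_arm:
  deltas:
    - [[0,0,-0.08],[0,-0.3,0],-1]
    - [[0,0,-0.16],[0,-0.6,0],-1]
    - [[0,0,-0.24],[0,-0.91,0],-1]

```text
time: 19.65
tool_pos: [0.4435, -0.0129, 0.2273]
tcp_rot: [-1.685, -2.648, 0.002]
wrist_force: [-0.3, -0.1, 0.0]
width: 0.997
```

>>> move_arm:
  deltas:
    - [[0,0,-0.08],[0,-0.3,0],-1]
    - [[0,0,-0.16],[0,-0.6,0],-1]
    - [[0,0,-0.24],[0,-0.91,0],-1]

```text
time: 20.02
tool_pos: [0.4436, -0.1037, 0.2273]
tcp_rot: [-2.151, -2.286, 0.002]
wrist_force: [0.1, 0.3, -0.2]
width: 1.001
```

>>> move_arm:
  deltas:
    - [[0,0,-0.08],[0.17,-0.3,0],-1]
    - [[0,0,-0.16],[0.35,-0.6,0],-1]
    - [[0,0,-0.24],[0.52,-0.91,0],-1]

```text
time: 20.4
tool_pos: [0.4962, -0.1946, 0.2271]
tcp_rot: [-2.541, -1.842, 0.002]
wrist_force: [0.4, -0.6, -0.2]
width: 1.001
```

>>> move_arm:
  deltas:
    - [[0,0,-0.08],[0.17,-0.3,0],-1]
    - [[0,0,-0.16],[0.35,-0.6,0],-1]
    - [[0,0,-0.24],[0.52,-0.91,0],-1]

```text
time: 20.78
tool_pos: [0.5483, -0.2855, 0.2268]
tcp_rot: [-2.841, -1.333, 0.003]
wrist_force: [0.4, 0.8, -0.1]
width: 1.0
```

>>> move_arm:
  deltas:
    - [[0,0,-0.08],[0.17,-0.3,0],-1]
    - [[0,0,-0.16],[0.35,-0.6,0],-1]
    - [[0,0,-0.24],[0.52,-0.91,0],-1]
    - [[0,0,-0.24],[0.52,-0.91,0],-1]

```text
time: 21.28
tool_pos: [0.6004, -0.3774, 0.226]
tcp_rot: [-3.04, -0.781, 0.004]
wrist_force: [-0.9, 0.4, -0.6]
width: 1.002
```

```bash
cat > wtin.py <<'E'
from h import *
p,y,z,s=st();print(s['time'],p,y,s['wrist_force'])
im,d,P=wrist();H=P[...,2]
red=(im[...,0].astype(int)-im[...,2]>50)
m=(np.hypot(P[...,0]-p[0],P[...,1]-p[1])<.2)&(H>.07)&(H<.088)&~red&(tobin(P)[...,1]<-.16)
n,l,ss,c=cv2.connectedComponentsWithStats(m.astype(np.uint8))
for k in range(1,n):
    if ss[k,4]<150: continue
    q=P[l==k];r=cv2.minAreaRect((q[:,:2]*1000).astype(np.float32));print(ss[k,4],np.round(r[0],1),np.round(r[1],1),round(r[2],1),'z',np.median(q[:,2]).round(3))
E
python3 wtin.py
python3 - <<'E'
from h import *
im,d=read_camera('top');P=pts('top',d);B=tobin(P);H=P[...,2]
m=(abs(B[...,1])<.135)&(H>.15)&(H<.4)&(B[...,0]>.03)&(B[...,0]<.16)
A=np.c_[B[m][:,0],H[m]];print('lid',m.sum(),A.min(0),A.max(0),np.polyfit(A[:,1],A[:,0],1))
m=(abs(B[...,1])<.1)&(abs(H-.1)<.004)&(B[...,0]<-.1);print('near wall x',np.percentile(B[m][:,0],[5,95]))
m=(abs(B[...,0])<.1)&(abs(H-.1)<.004)&(B[...,1]<-.1)&(B[...,1]>-.15);print('right wall y',np.percentile(B[m][:,1],[5,95]))
m=(abs(B[...,0])<.1)&(abs(H-.1)<.004)&(B[...,1]>.1)&(B[...,1]<.15);print('left wall y',np.percentile(B[m][:,1],[5,95]))
m=(abs(B[...,1]+.198)<.025)&(abs(B[...,0])<.08)&(H>.05)&(H<.08);print('peg',B[m].min(0),B[m].max(0))
E
```

```text
21.275 [ 0.60039094 -0.37743861  0.22603741] -61.190092786121994 [-0.89844062  0.4475186  -0.55783847]
3663 [ 604.5 -374.8] [49.4 50.1] 28.7 z 0.077
3060 [ 530.6 -368.4] [50.  50.1] 53.2 z 0.077
lid 461 [0.07490807 0.35539638] [0.08587499 0.37015642] [0.08207642 0.05017478]
near wall x [-0.13240488 -0.12546415]
right wall y [-0.13985234 -0.13235285]
left wall y [0.13165739 0.13936363]
peg [ 0.04299784 -0.22232087] [ 0.05604553 -0.17367663]
```

Both tins are confirmed, and the lid stands at about 1.35. Next I grasp the far tin.

>>> move_arm:
  deltas:
    - [[0,0,0],[0.02,0.02,-0.3],-1]
    - [[0,0,0],[0.03,0.02,-0.7],-1]
    - [[0,0,0],[0.03,0.02,-0.9],-1]
    - [[0,0,0],[0.03,0.02,-0.9],-1]

```text
time: 21.88
tool_pos: [0.6021, -0.3724, 0.1368]
tcp_rot: [-3.038, -0.785, 0.005]
wrist_force: [-1.1, 0.2, -0.6]
width: 0.999
```

>>> move_arm:
  deltas:
    - [[0,0,0],[0,0,-0.3],-1]
    - [[0,0,0],[0,0,-0.7],-1]
    - [[0,0,0],[0,0,-0.9],-1]
    - [[0,0,0],[0,0,-0.9],-1]
    - [[0,0,0],[0,0,-0.9],1]
    - [[0,0,0],[0,0,-0.9],1]
    - [[0,0,0],[0,0,-0.9],1]
    - [[0,0,0],[0,0,-0.9],1]
    - [[0,0,0],[0,0,-0.9],1]
    - [[0,0,0],[0,0,-0.9],1]
    - [[0,0,0],[0,0,-0.9],1]

```text
time: 23.25
tool_pos: [0.6052, -0.3748, 0.0517]
tcp_rot: [3.04, 0.784, 0.004]
wrist_force: [-0.9, 0.5, 5.3]
width: 0.576
```

>>> move_arm:
  deltas:
    - [[0,0,0],[0,0,0.3],1]
    - [[0,0,0],[0,0,0.7],1]
    - [[0,0,0],[0,0,1],1]
    - [[0,0,0],[0,0,1],1]

```text
time: 23.75
tool_pos: [0.6059, -0.3755, 0.1531]
tcp_rot: [3.037, 0.783, 0.007]
wrist_force: [0.1, 0.7, -1.2]
width: 0.576
```

>>> move_arm:
  deltas:
    - [[0,0,0],[0,0,0.4],1]
    - [[0,0,0],[0,0,0.9],1]
    - [[0,0,0],[0,0,0.9],1]

```text
time: 24.12
tool_pos: [0.6059, -0.3755, 0.2435]
tcp_rot: [3.036, 0.783, 0.008]
wrist_force: [-0.2, -0.3, -0.8]
width: 0.576
```

>>> move_arm:
  deltas:
    - [[0,0,-0.06],[-0.3,0.3,0],1]
    - [[0,0,-0.12],[-0.7,0.6,0],1]
    - [[0,0,-0.12],[-0.8,0.8,0],1]

```text
time: 24.5
tool_pos: [0.5202, -0.292, 0.2354]
tcp_rot: [-3.099, -0.492, 0.008]
wrist_force: [0.4, -0.5, -1.9]
width: 0.575
```

>>> move_arm:
  deltas:
    - [[0,0,-0.06],[-0.15,0.4,0],1]
    - [[0,0,-0.13],[-0.29,0.8,0],1]
    - [[0,0,-0.13],[-0.29,0.8,0],1]

```text
time: 24.88
tool_pos: [0.4925, -0.2112, 0.2362]
tcp_rot: [-3.134, -0.179, 0.007]
wrist_force: [0.1, 0.8, -1.3]
width: 0.579
```

>>> move_arm:
  deltas:
    - [[0,0,-0.06],[0,0.4,0],1]
    - [[0,0,-0.13],[0,0.8,0],1]
    - [[0,0,-0.13],[0,0.8,0],1]

```text
time: 25.25
tool_pos: [0.4942, -0.1324, 0.2373]
tcp_rot: [-3.138, 0.14, 0.004]
wrist_force: [-0.9, 0.2, -2.4]
width: 0.577
```

>>> move_arm:
  deltas:
    - [[0,0,0],[0,0.4,0],1]
    - [[0,0,0],[0,0.66,-0.3],1]
    - [[0,0,0],[0,0.66,-0.7],1]
    - [[0,0,0],[0,0.66,-0.9],1]
    - [[0,0,0],[0,0.66,-0.9],1]

```text
time: 25.88
tool_pos: [0.4928, -0.0686, 0.146]
tcp_rot: [-3.138, 0.144, 0.01]
wrist_force: [0.4, -0.2, -1.0]
width: 0.581
```

```bash
python3 -c "
from h import *
p,y,z,s=st();print(p,y,tobin(p),s['wrist_force'],s['width'])"
```

```text
[ 0.49276885 -0.06863771  0.14603024] -95.2561982571625 [-0.0642692  -0.06430545] [ 0.36444851 -0.17667734 -0.97674163] 0.5810410781196877
```

>>> move_arm:
  deltas:
    - [[0,0,0],[0,0,-0.3],1]
    - [[0,0,0],[0,0,-0.6],1]
    - [[0,0,0],[0,0,-0.75],1]
    - [[0,0,0],[0,0,-0.82],1]
    - [[0,0,0],[0,0,-0.82],1]
    - [[0,0,0],[0,0,-0.82],1]

```text
time: 26.62
tool_pos: [0.496, -0.0683, 0.0685]
tcp_rot: [3.138, -0.145, 0.003]
wrist_force: [-1.0, -0.4, -0.8]
width: 0.576
```

>>> move_arm:
  deltas:
    - [[0,0,0],[0,0,-0.04],1]
    - [[0,0,0],[0,0,-0.08],1]
    - [[0,0,0],[0,0,-0.08],1]
    - [[0,0,0],[0,0,-0.08],0.2]
    - [[0,0,0],[0,0,-0.08],-0.6]
    - [[0,0,0],[0,0,-0.08],-1]
    - [[0,0,0],[0,0,-0.08],-1]
    - [[0,0,0],[0,0,-0.08],-1]
    - [[0,0,0],[0,0,0.2],-1]
    - [[0,0,0],[0,0,0.6],-1]
    - [[0,0,0],[0,0,1],-1]

```text
time: 28.0
tool_pos: [0.4944, -0.068, 0.1681]
tcp_rot: [-3.138, 0.145, 0.001]
wrist_force: [1.3, -0.2, -0.0]
width: 0.998
```

>>> move_arm:
  deltas:
    - [[0,0,0],[0,0,0.4],-1]
    - [[0,0,0],[0,0,0.8],-1]
    - [[0,0,0],[0,0,0.8],-1]

```text
time: 28.38
tool_pos: [0.4974, -0.0686, 0.2517]
tcp_rot: [3.137, -0.145, 0.013]
wrist_force: [0.6, -1.1, 0.2]
width: 0.997
```

```bash
python3 look.py
```

```text
28.375 [ 0.49742133 -0.06856241  0.25166225] -95.2882467763671 [ 0.55098451 -1.06100856  0.21447358]
cart 391 [440.9 346.4] [79.7 45.2] 20.6 z 0.048 bin [-0.153  0.344]
tin 285 [ 486.4 -354.3] [48.8 49.5] 44.2 z 0.079 bin [-0.045 -0.349]
inbin 316 [681.  -20.8] [259.1   2.1] 84.9 z 0.068 bin [0.119 0.   ]
peg 74 [ 0.04919615 -0.20342424] 0.06733048232304184
bin interior z [0.005 0.016 0.642]
```

Tin 1 is in the bin, though the gripper hides it in the top view. The other tin was knocked to (486,-354), turned to 44°. I go there next.

>>> move_arm:
  deltas:
    - [[0,0,0.09],[0,-0.4,0],-1]
    - [[0,0,0.18],[0,-0.8,0],-1]
    - [[0,0,0.183],[0,-0.95,0],-1]

```text
time: 28.8
tool_pos: [0.4937, -0.1642, 0.2452]
tcp_rot: [-3.126, -0.302, 0.005]
wrist_force: [0.2, 0.4, -0.5]
width: 0.996
```

>>> move_arm:
  deltas:
    - [[0,0,0.09],[0,-0.4,0],-1]
    - [[0,0,0.18],[-0.05,-0.8,0],-1]
    - [[0,0,0.183],[-0.05,-0.95,0],-1]

```text
time: 29.18
tool_pos: [0.489, -0.2589, 0.2458]
tcp_rot: [-3.05, -0.744, 0.003]
wrist_force: [0.0, 0.9, -1.0]
width: 0.999
```

>>> move_arm:
  deltas:
    - [[0,0,0.09],[0,-0.4,0],-1]
    - [[0,0,0.18],[-0.06,-0.8,-0.2],-1]
    - [[0,0,0.183],[-0.06,-0.96,-0.3],-1]
    - [[0,0,0.183],[-0.06,-0.96,-0.3],-1]

```text
time: 29.68
tool_pos: [0.4832, -0.3533, 0.2153]
tcp_rot: [-2.91, -1.172, 0.002]
wrist_force: [0.2, 1.0, -0.5]
width: 1.002
```

```bash
python3 wtin.py
```

```text
29.675 [ 0.48319704 -0.35327287  0.21532111] -46.11603788757417 [ 0.23992017  1.04961434 -0.4694943 ]
3872 [ 486.8 -352.3] [49.5 49.7] 44.0 z 0.077
```

>>> move_arm:
  deltas:
    - [[0,0,0],[0.02,0,-0.3],-1]
    - [[0,0,0],[0.02,0,-0.7],-1]
    - [[0,0,0],[0.02,0,-0.8],-1]
    - [[0,0,0],[0.02,0,-0.8],-1]

```text
time: 30.22
tool_pos: [0.4861, -0.353, 0.1375]
tcp_rot: [-2.911, -1.18, 0.0]
wrist_force: [-0.0, 0.5, 0.1]
width: 0.998
```

>>> move_arm:
  deltas:
    - [[0,0,0],[0,0,-0.3],-1]
    - [[0,0,0],[0,0,-0.7],-1]
    - [[0,0,0],[0,0,-0.84],-1]
    - [[0,0,0],[0,0,-0.84],-1]
    - [[0,0,0],[0,0,-0.84],1]
    - [[0,0,0],[0,0,-0.84],1]
    - [[0,0,0],[0,0,-0.84],1]
    - [[0,0,0],[0,0,-0.84],1]
    - [[0,0,0],[0,0,-0.84],1]
    - [[0,0,0],[0,0,-0.84],1]
    - [[0,0,0],[0,0,-0.84],1]

```text
time: 31.6
tool_pos: [0.4869, -0.3548, 0.0553]
tcp_rot: [2.909, 1.179, 0.002]
wrist_force: [-1.0, 1.7, 5.9]
width: 0.574
```

>>> move_arm:
  deltas:
    - [[0,0,0],[0,0,0.3],1]
    - [[0,0,0],[0,0,0.7],1]
    - [[0,0,0],[0,0,1],1]
    - [[0,0,0],[0,0,1],1]

```text
time: 32.1
tool_pos: [0.4878, -0.3556, 0.1567]
tcp_rot: [2.906, 1.178, 0.005]
wrist_force: [0.3, -0.6, -1.8]
width: 0.576
```

>>> move_arm:
  deltas:
    - [[0,0,0],[0,0,0.4],1]
    - [[0,0,0],[0,0,0.9],1]
    - [[0,0,0],[0,0,0.9],1]

```text
time: 32.48
tool_pos: [0.4878, -0.3556, 0.2469]
tcp_rot: [2.906, 1.177, 0.006]
wrist_force: [0.5, 0.0, -2.1]
width: 0.572
```

>>> move_arm:
  deltas:
    - [[0,0,-0.05],[0,0.4,0],1]
    - [[0,0,-0.11],[0,0.82,0],1]
    - [[0,0,-0.11],[0,0.82,0],1]

```text
time: 32.85
tool_pos: [0.4844, -0.2689, 0.24]
tcp_rot: [-2.997, -0.927, 0.005]
wrist_force: [0.4, -0.5, -1.6]
width: 0.575
```

>>> move_arm:
  deltas:
    - [[0,0,-0.05],[0,0.4,0],1]
    - [[0,0,-0.11],[0,0.82,0],1]
    - [[0,0,-0.11],[0,0.82,0],1]

```text
time: 33.22
tool_pos: [0.4849, -0.1882, 0.2411]
tcp_rot: [-3.068, -0.666, 0.004]
wrist_force: [-0.3, -0.7, -1.9]
width: 0.576
```

>>> move_arm:
  deltas:
    - [[0,0,-0.05],[0,0.4,0],1]
    - [[0,0,-0.11],[0,0.82,0],1]
    - [[0,0,-0.11],[0,0.82,0],1]

```text
time: 33.6
tool_pos: [0.4854, -0.1071, 0.2418]
tcp_rot: [-3.115, -0.4, 0.003]
wrist_force: [0.2, 0.3, -2.3]
width: 0.572
```

>>> move_arm:
  deltas:
    - [[0,0,-0.05],[0.05,0.4,0],1]
    - [[0,0,-0.11],[0.1,0.82,0],1]
    - [[0,0,-0.11],[0.1,0.82,0],1]

```text
time: 33.98
tool_pos: [0.4961, -0.0256, 0.2423]
tcp_rot: [3.139, 0.13, -0.002]
wrist_force: [0.0, -1.1, -1.4]
width: 0.574
```

>>> move_arm:
  deltas:
    - [[0,0,-0.05],[0.05,0.4,0],1]
    - [[0,0,-0.11],[0.12,0.82,0],1]
    - [[0,0,-0.11],[0.12,0.82,-0.3],1]
    - [[0,0,-0.11],[0.12,0.82,-0.8],1]
    - [[0,0,-0.11],[0.12,0.82,-0.8],1]

```text
time: 34.6
tool_pos: [0.504, 0.054, 0.1583]
tcp_rot: [3.136, -0.147, -0.017]
wrist_force: [-0.6, 0.1, -1.6]
width: 0.578
```

```bash
python3 -c "
from h import *
p,y,z,s=st();print(p,y,tobin(p),s['wrist_force'],s['width'])"
```

```text
[0.50402195 0.05396574 0.15831499] -95.35496592873741 [-0.06395939  0.05881295] [-0.56353551  0.09699679 -1.55421742] 0.5777810776344355
```

>>> move_arm:
  deltas:
    - [[0,0,0],[0,0,-0.3],1]
    - [[0,0,0],[0,0,-0.6],1]
    - [[0,0,0],[0,0,-0.85],1]
    - [[0,0,0],[0,0,-0.95],1]
    - [[0,0,0],[0,0,-0.97],1]
    - [[0,0,0],[0,0,-0.97],1]

```text
time: 35.35
tool_pos: [0.5091, 0.0557, 0.0677]
tcp_rot: [-3.138, 0.147, -0.004]
wrist_force: [0.1, -0.3, -1.7]
width: 0.577
```

>>> move_arm:
  deltas:
    - [[0,0,0],[0,0,-0.02],1]
    - [[0,0,0],[0,0,-0.04],1]
    - [[0,0,0],[0,0,-0.04],1]
    - [[0,0,0],[0,0,-0.04],0.2]
    - [[0,0,0],[0,0,-0.04],-0.6]
    - [[0,0,0],[0,0,-0.04],-1]
    - [[0,0,0],[0,0,-0.04],-1]
    - [[0,0,0],[0,0,-0.04],-1]
    - [[0,0,0],[0,0,0.2],-1]
    - [[0,0,0],[0,0,0.6],-1]
    - [[0,0,0],[0,0,1],-1]

```text
time: 36.72
tool_pos: [0.5073, 0.0559, 0.1669]
tcp_rot: [3.138, -0.147, -0.002]
wrist_force: [0.5, -0.7, 0.6]
width: 0.997
```

>>> move_arm:
  deltas:
    - [[0,0,0],[0,0,0.4],-1]
    - [[0,0,0],[0,0,0.9],-1]
    - [[0,0,0],[0,-0.3,0.9],-1]
    - [[0,0,0],[0,-0.8,0.9],-1]
    - [[0,0,0],[0,-0.8,0.9],-1]

```text
time: 37.35
tool_pos: [0.5077, -0.0265, 0.2564]
tcp_rot: [3.137, -0.153, 0.0]
wrist_force: [0.0, 0.8, 0.3]
width: 0.998
```

>>> move_arm:
  deltas:
    - [[0,0,0.11],[-0.1,-0.4,0],-1]
    - [[0,0,0.22],[-0.2,-0.9,0],-1]
    - [[0,0,0.33],[-0.2,-1,0],-1]
    - [[0,0,0.33],[-0.2,-1,0],-1]

```text
time: 37.85
tool_pos: [0.4877, -0.1241, 0.256]
tcp_rot: [-3.071, -0.657, 0.0]
wrist_force: [0.2, 0.4, 0.1]
width: 1.002
```

>>> move_arm:
  deltas:
    - [[0,0,0.11],[0,-0.4,0],-1]
    - [[0,0,0.22],[0,-0.9,0],-1]
    - [[0,0,0.33],[0,-1,0],-1]
    - [[0,0,0.33],[0,-1,0],-1]

```text
time: 38.35
tool_pos: [0.4881, -0.2235, 0.2559]
tcp_rot: [-2.802, -1.419, -0.0]
wrist_force: [0.9, -0.3, -1.2]
width: 1.003
```

>>> move_arm:
  deltas:
    - [[0,0,0.11],[0.2,-0.4,0],-1]
    - [[0,0,0.22],[0.5,-0.7,0],-1]
    - [[0,0,0.33],[0.7,-0.7,0],-1]
    - [[0,0,0.33],[0.7,-0.7,0],-1]

```text
time: 38.85
tool_pos: [0.5591, -0.2924, 0.2557]
tcp_rot: [-2.343, -2.091, -0.001]
wrist_force: [0.0, 0.3, 0.1]
width: 1.003
```

```bash
python3 look.py t2.png; python3 - <<'E'
from h import *
im,d,P=wrist('w4.png');B=tobin(P);H=P[...,2]
m=(im.max(2)<70)&(abs(B[...,1]+.195)<.03)&(abs(B[...,0]-.045)<.03)&(H>.05)&(H<.085)
print('peg wrist',m.sum(),B[m].min(0),B[m].max(0),np.median(B[m],0),np.percentile(H[m],95))
E
```

```text
38.85 [ 0.55910705 -0.29242191  0.25571082] -6.488644866983401 [0.0474591  0.27434132 0.13640066]
cart 392 [441.  346.5] [79.5 45.2] 20.5 z 0.049 bin [-0.153  0.345]
inbin 321 [680.9 -21. ] [258.4   2.2] 84.9 z 0.068 bin [ 0.119 -0.   ]
inbin 290 [510.   53.2] [50.8 50.4] 84.7 z 0.087 bin [-0.058  0.059]
inbin 297 [494.7 -70.7] [50.6 50.2] 84.4 z 0.087 bin [-0.062 -0.066]
peg 68 [ 0.05000615 -0.2033132 ] 0.0672717863091025
bin interior z [0.004 0.01  0.362]
peg wrist 986 [ 0.03950062 -0.22498888] [ 0.05749516 -0.16509517] [ 0.04821367 -0.1954795 ] 0.06752186151426307
```

View pics/t2.png

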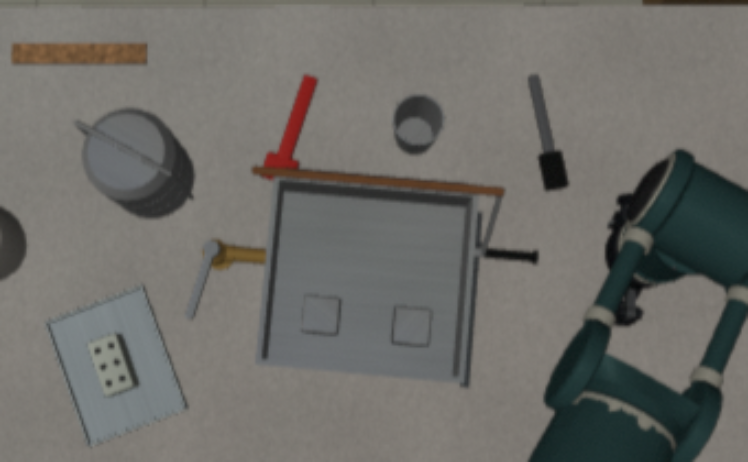

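Tins and cartridge are placed. Before undoing the prop I check the foot's seat and the lid angle numerically, since the peg reads x ≈ 0.049 rather than 0.040.

```bash
python3 - <<'E'
from h import *
im,d,P=wrist('w5.png');B=tobin(P);H=P[...,2]
print('TCP',st()[0])
m=(abs(B[...,1]+.1475)<.004)&(B[...,0]>-.06)&(B[...,0]<.11)
b=B[m][:,0];h=H[m];i=(b*1000//3).astype(int)
print([(k*3,round(float(np.median(h[i==k]))*1000),round(float(h[i==k].max())*1000)) for k in np.unique(i)])
m=(abs(B[...,0])<.1)&(abs(H-.1)<.004)&(abs(B[...,1]+.136)<.012);print('right wall',np.percentile(B[m][:,1],[3,97]))
m=(abs(B[...,1])<.08)&(abs(H-.1)<.004)&(B[...,0]<-.1);print('near wall',np.percentile(B[m][:,0],[3,97]))
im,d=read_camera('scene');Q=pts('scene',d);C=tobin(Q)
m=(abs(C[...,1])<.12)&(Q[...,2]>.15)&(Q[...,2]<.34)&(C[...,0]>.06)&(C[...,0]<.16)
k=np.polyfit(Q[m][:,2],C[m][:,0],1);print('lid back face',m.sum(),k,'angle',np.arctan2(1,-k[0]), 'rms',np.std(C[m][:,0]-np.polyval(k,Q[m][:,2])))
E
```

```text
TCP [ 0.55744842 -0.2926714   0.25610664]
[(np.int64(-60), 48, 54), (np.int64(-57), 51, 54), (np.int64(-54), 48, 54), (np.int64(-51), 50, 54), (np.int64(-48), 45, 54), (np.int64(-45), 50, 54), (np.int64(-42), 49, 54), (np.int64(-39), 48, 54), (np.int64(-36), 51, 54), (np.int64(-33), 49, 54), (np.int64(-30), 51, 55), (np.int64(-27), 1, 54), (np.int64(-24), 48, 54), (np.int64(-21), 46, 54), (np.int64(-18), 45, 53), (np.int64(-15), 49, 54), (np.int64(-12), 51, 54), (np.int64(-9), 49, 54), (np.int64(-6), 49, 54), (np.int64(-3), 49, 54), (np.int64(0), 51, 55), (np.int64(3), 51, 54), (np.int64(6), 52, 54), (np.int64(9), 47, 55), (np.int64(12), 48, 54), (np.int64(15), 45, 54), (np.int64(18), 45, 54), (np.int64(21), 52, 62), (np.int64(24), 54, 62), (np.int64(27), 52, 62), (np.int64(30), 50, 55), (np.int64(33), 0, 54), (np.int64(36), 2, 54), (np.int64(39), 52, 62), (np.int64(42), 63, 67), (np.int64(45), 66, 71), (np.int64(48), 67, 79), (np.int64(51), 65, 82), (np.int64(54), 77, 93), (np.int64(57), 77, 97), (np.int64(60), 39, 109), (np.int64(63), 1, 115), (np.int64(66), -1, 121), (np.int64(69), 0, 129), (np.int64(72), 0, 132), (np.int64(75), 0, 144), (np.int64(78), 1, 148), (np.int64(81), 1, 158), (np.int64(84), 48, 165), (np.int64(87), 50, 172), (np.int64(90), 52, 180), (np.int64(93), 51, 186), (np.int64(96), 52, 194), (np.int64(99), 51, 199), (np.int64(102), 53, 208), (np.int64(105), 205, 208), (np.int64(108), 207, 208)]
right wall [-0.13772385 -0.12971961]
near wall [-0.13356033 -0.12497756]
lid back face 5189 [-0.18394343  0.15039007] angle 1.3888863574502237 rms 0.0027262132062266325
```

View pics/w5.png

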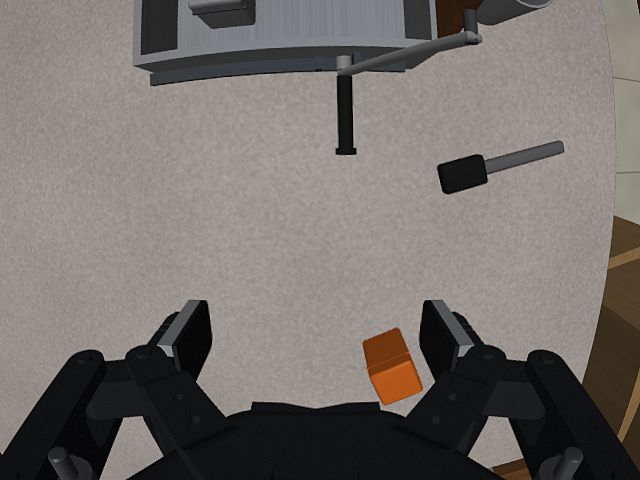

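The wrist view shows the foot at (343,62) inside the notch, resting near the back wall and held there by friction. That is about 11 mm from the notch point, with the lid at about 1.39, so it is within the rule. When I take the peg I will first bring it to the sill and hold it there.

>>> move_arm:
  deltas:
    - [[0,0,0.016],[0.2,0.4,-0.2],-1]
    - [[0,0,0.016],[0.34,0.75,-0.5],-1]
    - [[0,0,0.016],[0.34,0.75,-0.9],-1]
    - [[0,0,0.016],[0.34,0.75,-1],-1]
    - [[0,0,0.016],[0.34,0.75,-1],-1]

```text
time: 39.67
tool_pos: [0.5912, -0.2191, 0.1562]
tcp_rot: [-2.314, -2.124, 0.001]
wrist_force: [0.0, -0.6, 0.3]
width: 1.003
```

```bash
python3 - <<'E'
from h import *
im,d,P=wrist();B=tobin(P);H=P[...,2];p,y,z,s=st();print(p,y,tobin(p))
m=(im.max(2)<70)&(abs(B[...,1]+.195)<.03)&(abs(B[...,0]-.045)<.03)&(H>.05)&(H<.085)
print('peg wrist',m.sum(),B[m].min(0),B[m].max(0),np.median(B[m],0),np.percentile(H[m],95))
E
```

```text
[ 0.59206539 -0.21960761  0.15751703] -4.917211032722304 [ 0.0480546  -0.20585078]
peg wrist 1945 [ 0.03988472 -0.22499387] [ 0.05780606 -0.16506261] [ 0.0486393  -0.19527953] 0.06749862896185634
```

>>> move_arm:
  deltas:
    - [[0,0,0],[0,0.01,-0.3],-1]
    - [[0,0,0],[0,0.01,-0.7],-1]
    - [[0,0,0],[0,0.01,-0.95],-1]
    - [[0,0,0],[0,0.01,-0.95],-1]
  grip_force: 45

```text
time: 40.22
tool_pos: [0.5911, -0.2184, 0.0609]
tcp_rot: [-2.313, -2.123, 0.001]
wrist_force: [0.7, -0.0, 0.4]
width: 1.002
```

>>> move_arm:
  deltas:
    - [[0,0,0],[0,0,-0.1],-1]
    - [[0,0,0],[0,0,-0.2],-1]
    - [[0,0,0],[0,0,-0.2],-1]
    - [[0,0,0],[0,0,-0.2],1]
    - [[0,0,0],[0,0,-0.2],1]
    - [[0,0,0],[0,0,-0.2],1]
    - [[0,0,0],[0,0,-0.2],1]
    - [[0,0,0],[0,0,-0.2],1]
    - [[0,0,0],[0,0,-0.2],1]
    - [[0,0,0],[0,0,-0.2],1]
    - [[0,0,0],[0,0,-0.2],1]
    - [[0,0,0],[0,0,-0.2],1]

```text
time: 41.72
tool_pos: [0.5918, -0.2181, 0.0413]
tcp_rot: [-2.313, -2.126, 0.0]
wrist_force: [-1.2, 0.9, -0.0]
width: 0.15
```

>>> move_arm:
  deltas:
    - [[0,0,0],[-0.03,0.003,0],1]
    - [[0,0,0],[-0.06,0.005,0],1]
    - [[0,0,0],[-0.06,0.005,0],1]
    - [[0,0,0],[-0.06,0.005,0],1]
    - [[0,0,0],[-0.06,0.005,0],1]
    - [[0,0,0],[-0.06,0.005,0],1]

```text
time: 42.48
tool_pos: [0.5854, -0.2175, 0.0412]
tcp_rot: [-2.313, -2.125, 0.001]
wrist_force: [-2.6, 0.3, 1.9]
width: 0.15
```

>>> move_arm:
  deltas:
    - [[0,0,0],[0,0,0.05],1]
    - [[0,0,0],[-0.02,0.002,0.1],1]
    - [[0,0,0],[-0.05,0.005,0.14],1]
    - [[0,0,0],[-0.1,0.009,0.16],1]
    - [[0,0,0],[-0.18,0.016,0.17],1]
    - [[0,0,0],[-0.27,0.024,0.18],1]
    - [[0,0,0],[-0.36,0.032,0.18],1]
    - [[0,0,0],[-0.45,0.04,0.18],1]
    - [[0,0,0],[-0.54,0.048,0.18],1]
    - [[0,0,0],[-0.62,0.055,0.18],1]
    - [[0,0,0],[-0.7,0.063,0.18],1]
    - [[0,0,0],[-0.77,0.07,0.18],1]
    - [[0,0,0],[-0.84,0.075,0.18],1]
    - [[0,0,0],[-0.84,0.075,0.18],1]

```text
time: 44.22
tool_pos: [0.501, -0.2101, 0.059]
tcp_rot: [-2.313, -2.125, 0.001]
wrist_force: [-0.9, -3.0, -2.6]
width: 0.146
```

>>> move_arm:
  deltas:
    - [[0,0,0],[-0.08,0.007,0],1]
    - [[0,0,0],[-0.17,0.015,0],1]
    - [[0,0,0],[-0.26,0.023,0],1]
    - [[0,0,0],[-0.35,0.031,0],1]
    - [[0,0,0],[-0.43,0.038,-0.01],1]
    - [[0,0,0],[-0.5,0.045,-0.03],1]
    - [[0,0,0],[-0.56,0.05,-0.05],1]
    - [[0,0,0],[-0.62,0.055,-0.07],1]
    - [[0,0,0],[-0.67,0.06,-0.09],1]
    - [[0,0,0],[-0.72,0.065,-0.12],1]
    - [[0,0,0],[-0.72,0.065,-0.12],1]
    - [[0,0,0],[-0.72,0.065,-0.12],1]

```text
time: 45.72
tool_pos: [0.428, -0.2036, 0.0465]
tcp_rot: [-2.311, -2.125, 0.004]
wrist_force: [-4.8, -6.3, -4.4]
width: 0.146
```

```bash
cat > lid.py <<'E'
from h import *
p,y,z,s=st();print(s['time'],p,y,tobin(p),s['wrist_force'],s['width'])
im,d=read_camera('scene');Q=pts('scene',d);C=tobin(Q);H=Q[...,2]
im=im.astype(int)
m=(abs(C[...,1])<.1)&(C[...,0]<.12)&(C[...,0]>-.12)&(H>.09)&(H<.4)&(im[...,0]-im[...,2]>25)
k=np.polyfit(C[m][:,0],H[m],1);print('lid',m.sum(),'angle',-np.arctan(k[0]),'z range',np.percentile(H[m],[2,98]),'rms',np.std(H[m]-np.polyval(k,C[m][:,0])))
E
python3 lid.py
```

```text
45.725 [ 0.42803049 -0.20357892  0.04646548] -4.80361829899027 [-0.11675576 -0.20446731] [-4.82175436 -6.31454668 -4.403471  ] 0.145937940436734
lid 3925 angle 0.12642611936612283 z range [0.10958696 0.14301039] rms 0.0027897539148246144
```

Angle 0.126 remains. I finish the last few millimetres, then open and rise.

>>> move_arm:
  deltas:
    - [[0,0,0],[-0.02,0.002,-0.01],1]
    - [[0,0,0],[-0.035,0.003,-0.02],1]
    - [[0,0,0],[-0.045,0.004,-0.025],1]
    - [[0,0,0],[-0.045,0.004,-0.025],1]
    - [[0,0,0],[-0.045,0.004,-0.025],1]

```text
time: 46.4
tool_pos: [0.4274, -0.2036, 0.0461]
tcp_rot: [2.311, 2.123, 0.003]
wrist_force: [3.8, -1.0, 5.6]
width: 0.141
```

```bash
python3 lid.py
```

```text
46.4 [ 0.42736717 -0.20363475  0.04612112] -4.84452176288155 [-0.11741149 -0.20458189] [ 3.81472655 -1.0298884   5.60420832] 0.14118301369760855
lid 3864 angle 0.11224274116253274 z range [0.1098077  0.13968428] rms 0.002795207455092021
```

>>> move_arm:
  deltas:
    - [[0,0,0],[0,0,0],0.5]
    - [[0,0,0],[0,0,0],0]
    - [[0,0,0],[0,0,0],-1]
    - [[0,0,0],[0,0,0],-1]
    - [[0,0,0],[0,0,0],-1]
    - [[0,0,0],[0,0,0],-1]
    - [[0,0,0],[0,-0.05,0.3],-1]
    - [[0,0,0],[0,-0.1,0.7],-1]
    - [[0,0,0],[0,-0.2,1],-1]
    - [[0,0,0],[0,-0.2,1],-1]

```text
time: 47.7
tool_pos: [0.4276, -0.2249, 0.1479]
tcp_rot: [2.309, 2.12, 0.003]
wrist_force: [-0.7, 0.9, -0.3]
width: 0.999
```

```bash
python3 lid.py
```

```text
47.7 [ 0.42759398 -0.2249142   0.14790796] -4.8829791208102495 [-0.11529395 -0.22575693] [-0.69326348  0.86039474 -0.34357105] 0.9994714393229183
lid 3409 angle 0.0017998177759588336 z range [0.10544506 0.11564149] rms 0.002475450872347897
```

The lid is shut (angle ≈ 0.002). Next I measure the lever from the top camera.

```bash
cat > lev.py <<'E'
from h import *
im,d=read_camera('top');P=pts('top',d);B=tobin(P);H=P[...,2]
ax=np.array([.02,.215])
sat=cv2.cvtColor(im,cv2.COLOR_RGB2HSV)[...,1]
r=np.hypot(*(B-ax).transpose(2,0,1))
m=(H>.085)&(H<.108)&(r>.025)&(r<.105)&(B[...,1]>.16)&(sat<80)
b=B[m];print(m.sum(),b.min(0),b.max(0),'axis w',tow(ax))
v=b.mean(0)-ax;print('by mean',np.degrees(np.arctan2(v[1],-v[0])))
l=cv2.fitLine((b*1000).astype(np.float32),cv2.DIST_HUBER,0,.1,.1).ravel();print('line deg',np.degrees(np.arctan2(l[1],-l[0]))%180, 'far r',r[m].max())
u=v/np.linalg.norm(v);print('grip',tow(ax+.07*u))
E
python3 lev.py
```

```text
160 [-0.08135942  0.21364894] [0.1126526  0.30960127] axis w [0.6015331  0.20207094]
by mean 43.71555471134001
line deg 161.82417 far r 0.10460203931396626
grip [0.55543913 0.2547525 ]
```

```bash
sed -i 's/&(sat<80)/\&(sat<80)\&(B[...,0]<.03)/' lev.py; python3 lev.py
```

```text
118 [-0.08148948  0.21317876] [-0.00526701  0.2400234 ] axis w [0.6015331  0.20207094]
by mean 10.450073161211543
line deg 13.419785 far r 0.10285840155835749
grip [0.53409534 0.22083657]
```

>>> move_arm:
  deltas:
    - [[0,0,0.09],[0.1,0.3,0.4],-1]
    - [[0,0,0.173],[0.21,0.7,0.5],-1]
    - [[0,0,0.173],[0.21,0.9,0.5],-1]

```text
time: 48.22
tool_pos: [0.4466, -0.1314, 0.1943]
tcp_rot: [-2.001, -2.421, -0.0]
wrist_force: [0.2, -0.1, -1.1]
width: 1.005
```

>>> move_arm:
  deltas:
    - [[0,0,0.09],[0.1,0.4,0],-1]
    - [[0,0,0.173],[0.21,0.8,0],-1]
    - [[0,0,0.173],[0.21,0.9,0],-1]

```text
time: 48.6
tool_pos: [0.4664, -0.0409, 0.1928]
tcp_rot: [-1.652, -2.668, 0.002]
wrist_force: [0.2, 0.4, 0.5]
width: 1.0
```

>>> move_arm:
  deltas:
    - [[0,0,0.09],[0.1,0.4,0],-1]
    - [[0,0,0.173],[0.21,0.8,0],-1]
    - [[0,0,0.173],[0.21,0.9,0],-1]

```text
time: 48.98
tool_pos: [0.4878, 0.0481, 0.1935]
tcp_rot: [-1.279, -2.867, 0.002]
wrist_force: [-0.4, -0.3, -0.1]
width: 1.005
```

>>> move_arm:
  deltas:
    - [[0,0,0.09],[0.1,0.4,0],-1]
    - [[0,0,0.173],[0.21,0.8,0],-1]
    - [[0,0,0.173],[0.21,0.9,0],-1]

```text
time: 49.35
tool_pos: [0.5091, 0.1374, 0.1938]
tcp_rot: [-0.881, -3.014, 0.002]
wrist_force: [-0.1, 0.3, 0.5]
width: 0.997
```

>>> move_arm:
  deltas:
    - [[0,0,0.09],[0.1,0.4,0],-0.3]
    - [[0,0,0.173],[0.21,0.8,0],-0.3]
    - [[0,0,0.173],[0.21,0.88,0],-0.3]
    - [[0,0,0.173],[0.21,0.88,0],-0.3]

```text
time: 49.85
tool_pos: [0.5297, 0.2237, 0.194]
tcp_rot: [-0.467, -3.105, 0.003]
wrist_force: [-0.4, 0.4, -0.1]
width: 0.65
```

```bash
python3 - <<'E'
from h import *
p,y,z,s=st();print(s['time'],p,y,tobin(p),s['wrist_force'],s['width'])
im,d,P=wrist('w6.png');B=tobin(P);H=P[...,2]
m=(H>.09)&(H<.106)&(B[...,1]>.2)&(B[...,1]<.28)&(B[...,0]<0.0)&(B[...,0]>-.1)
b=B[m];l=cv2.fitLine((b*1000).astype(np.float32),cv2.DIST_HUBER,0,.1,.1).ravel();print(m.sum(),b.min(0),b.max(0),l,np.degrees(np.arctan2(l[1],-l[0]))%180, 'line y at x -.0485',l[3]+(-48.5-l[2])*l[1]/l[0],np.median(H[m]))
E
```

```text
49.85 [0.52968486 0.22373608 0.19401657] 72.88303818296966 [-0.0534897   0.23019246] [-0.42315158  0.36293368 -0.05005594] 0.6502923881112876
2065 [-0.08262589  0.21527524] [-7.71527341e-05  2.44231298e-01] [ 9.7642404e-01 -2.1586131e-01 -4.3470409e+01  2.3050493e+02] 12.466064 line y at x -.0485 231.61684 0.09835702407744797
```

View pics/w6.png

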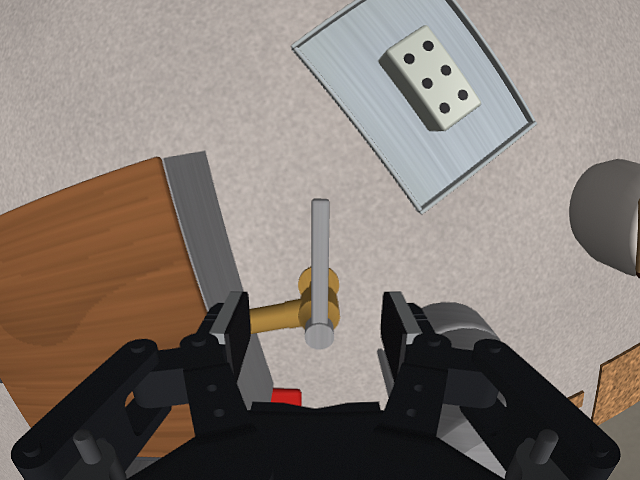

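The lever is at 12.5°. Next I descend and grip it.

>>> move_arm:
  deltas:
    - [[0,0,0],[0.03,0.01,-0.3],-0.3]
    - [[0,0,0],[0.03,0.01,-0.7],-0.3]
    - [[0,0,0],[0.03,0.01,-1],-0.3]
    - [[0,0,0],[0.03,0.01,-1],-0.3]
  grip_force: 40

```text
time: 50.4
tool_pos: [0.5304, 0.2232, 0.0918]
tcp_rot: [-0.467, -3.101, 0.006]
wrist_force: [-0.4, 1.2, 0.5]
width: 0.651
```

>>> move_arm:
  deltas:
    - [[0,0,0],[0,0,-0.1],-0.3]
    - [[0,0,0],[0,0,-0.21],-0.3]
    - [[0,0,0],[0,0,-0.21],-0.3]
    - [[0,0,0],[0,0,-0.21],1]
    - [[0,0,0],[0,0,-0.21],1]
    - [[0,0,0],[0,0,-0.21],1]
    - [[0,0,0],[0,0,-0.21],1]
    - [[0,0,0],[0,0,-0.21],1]
    - [[0,0,0],[0,0,-0.21],1]
    - [[0,0,0],[0,0,-0.21],1]

```text
time: 51.65
tool_pos: [0.5336, 0.2259, 0.0743]
tcp_rot: [0.464, 3.107, 0.0]
wrist_force: [-1.6, -1.9, 5.4]
width: 0.13
```

```bash
python3 - <<'E'
from h import *
p,y,z,s=st();print(s['time'],p,y,tobin(p),s['wrist_force'],s['width'])
a=np.array([.02,.215]);b=tobin(p)-a;r=np.hypot(*b);f0=np.degrees(np.arctan2(b[1],-b[0]));print(r,f0)
for f in np.linspace(f0,45,7): print(round(f,1),((tow(a+r*np.array([-np.cos(np.radians(f)),np.sin(np.radians(f))]))-p[:2])*10).round(3),round((f0-f)/90,3))
E
```

```text
51.65 [0.53359098 0.22586867 0.07425869] 73.00635108711828 [-0.04978862  0.23266384] [-1.56525151 -1.89621443  5.41701582] 0.13026199865111895
0.0719893249478922 14.203556371234553
14.2 [ 0. -0.] 0.0
19.3 [0.024 0.06 ] -0.057
24.5 [0.053 0.117] -0.114
29.6 [0.088 0.172] -0.171
34.7 [0.127 0.223] -0.228
39.9 [0.17  0.271] -0.285
45.0 [0.218 0.314] -0.342
```

>>> move_arm:
  deltas:
    - [[0,0,-0.03],[0.012,0.03,0],1]
    - [[0,0,-0.06],[0.024,0.06,0],1]
    - [[0,0,-0.09],[0.038,0.089,0],1]
    - [[0,0,-0.12],[0.053,0.117,0],1]
    - [[0,0,-0.15],[0.07,0.145,0],1]
    - [[0,0,-0.18],[0.088,0.172,0],1]
    - [[0,0,-0.21],[0.107,0.198,0],1]
    - [[0,0,-0.24],[0.127,0.223,0],1]
    - [[0,0,-0.27],[0.148,0.247,0],1]
    - [[0,0,-0.3],[0.17,0.271,0],1]
    - [[0,0,-0.33],[0.194,0.293,0],1]
    - [[0,0,-0.36],[0.22,0.316,0],1]
    - [[0,0,-0.36],[0.22,0.316,0],1]
    - [[0,0,-0.36],[0.22,0.316,0],1]

```text
time: 53.4
tool_pos: [0.5549, 0.2575, 0.0742]
tcp_rot: [-1.313, -2.853, 0.001]
wrist_force: [-3.4, -2.1, 6.6]
width: 0.13
```

```bash
python3 - <<'E'
from h import *
p,y,z,s=st();print(s['time'],p,y,s['wrist_force'],s['width'])
b=tobin(p)-[.02,.215];print(np.hypot(*b),np.degrees(np.arctan2(b[1],-b[0])))
E
```

```text
53.4 [0.55488982 0.25746879 0.0742278 ] 40.582551615860375 [-3.35366815 -2.09527911  6.55695277] 0.1303002039901069
0.07241903787057748 44.80365878711967
```

Next I release the lever, opening only part-way, then rise and check.

>>> move_arm:
  deltas:
    - [[0,0,0],[0,0,0],0.5]
    - [[0,0,0],[0,0,0],0]
    - [[0,0,0],[0,0,0],-0.2]
    - [[0,0,0],[0,0,0],-0.2]
    - [[0,0,0],[0,0,0],-0.2]
    - [[0,0,0],[0,0,0.3],-0.2]
    - [[0,0,0],[0,0,0.7],-0.2]
    - [[0,0,0],[0,0,1],-0.2]

```text
time: 54.4
tool_pos: [0.5558, 0.2576, 0.1755]
tcp_rot: [1.312, 2.853, 0.002]
wrist_force: [0.9, 0.0, 0.7]
width: 0.601
```

>>> move_arm:
  deltas:
    - [[0,0,0],[0,0,0.3],-0.2]
    - [[0,0,0],[-0.3,0,0.7],-0.2]
    - [[0,0,0],[-0.8,0,0.7],-0.2]
    - [[0,0,0],[-0.9,0,0.7],-0.2]
    - [[0,0,0],[-0.9,0,0.7],-0.2]

```text
time: 55.02
tool_pos: [0.465, 0.2575, 0.2438]
tcp_rot: [1.311, 2.854, 0.001]
wrist_force: [-0.1, 0.8, 0.6]
width: 0.599
```

```bash
python3 lev.py; python3 lid.py; python3 look.py t3.png; python3 - <<'E'
from h import *
im,d,P=wrist();B=tobin(P);H=P[...,2]
a=np.array([.02,.215]);r=np.hypot(*(B-a).transpose(2,0,1))
m=(H>.09)&(H<.106)&(B[...,1]>.225)&(r<.11)&(r>.02)&(B[...,0]<0.015)
b=B[m];l=cv2.fitLine((b*1000).astype(np.float32),cv2.DIST_HUBER,0,.1,.1).ravel();v=b.mean(0)-a;print('wrist lever',m.sum(),np.degrees(np.arctan2(l[1],-l[0]))%180,np.degrees(np.arctan2(v[1],-v[0])))
E
```

```text
111 [-0.05568712  0.22586924] [0.00212596 0.28802143] axis w [0.6015331  0.20207094]
by mean 42.03468782355621
line deg 45.232758 far r 0.10060683548654133
grip [0.55391369 0.25337779]
55.075 [0.46571417 0.25746213 0.24372829] 40.628636560633716 [-0.12020519  0.25809837] [0.49568461 0.39843135 0.32801211] 0.6004721524636271
lid 3408 angle 0.0003948838642688421 z range [0.10547267 0.11560672] rms 0.0024672955232171462
55.125 [0.46607158 0.25746876 0.24362847] 40.60685066474564 [ 0.66124635 -0.68394227  0.08069775]
cart 122 [418.  337.2] [30.  44.9] 20.7 z 0.048 bin [-0.175  0.333]
peg 70 [-0.12034404 -0.2027913 ] 0.06763765134405139
bin interior z [0.106 0.111 0.116]
wrist lever 588 39.6911 44.14312065484307
```

View pics/t3.png

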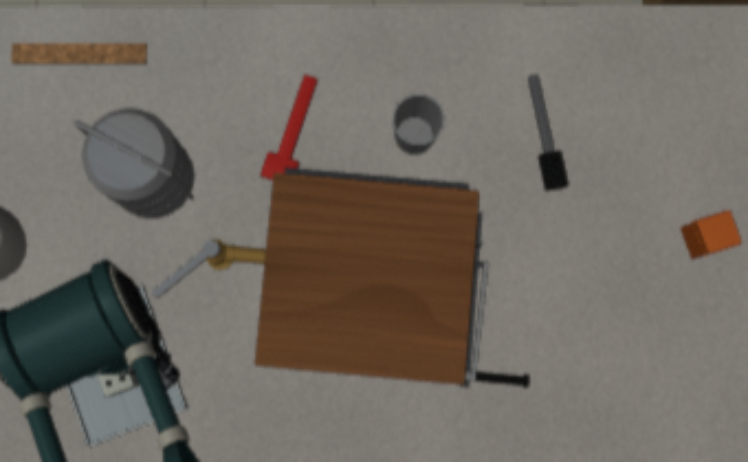

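The picture shows the lid shut, the lever at about 45° (155,293 to 213,250), and the bystanders where they were. I hand the job in.

```bash
python3 -c "
from h import *
print(order.finish_job())"
```

```text
the job is handed in; nothing more can be done
None
```

The whole job is done and handed in at about 55 s of robot time; no verdict was reported.

I propped the lid on its stay and moved the cartridge to the tray. Both grey tins went into the bin upright; only two were present, and the orange look-alike was left alone. One tin was knocked about 5 cm aside mid-run, so I measured it again before grasping it. I then lifted the stay out, shut the lid and turned the lever.

Last checks:
- **Lid:** about 0.00 rad.
- **Lever:** 45° and 42° by the two top-camera estimates. The two wrist-camera estimates gave 40° and 44°, and the gripper's position just before release gave 45°. All lie within the 8° limit.
- **Cartridge:** within 3 mm of the tray's centre when last fully visible. The arm partly hid it in the final picture.
- **Tins:** at bin (-0.06, ±0.06), last seen before the lid closed.
- **Bystanders:** by eye, in their starting places. The salt pig was mostly out of frame in the last picture.

**Less certain:**
- **Foot in the notch:** after I let go, it sat near the back wall, about 11 mm from the notch point, with the lid at about 1.39 rad. That is inside the limits, by only about 3 mm for the foot. I moved it towards the sill before lifting it out.
- **Closing the lid:** the stay stopped moving with the lid about 0.11 rad open, so I let go and the lid fell the rest of the way shut.

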